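# Lay a washed printed body in the sprung trimming cradle

### The arm

A 7-joint arm with a two-finger parallel gripper is mounted at the origin on a cart in front of the work surface, level with it; the furniture and walls round the work are solid. World frame = base frame: x ahead of the robot, y to its left, z up, the work surface at z = 0. Lengths are in mm, angles in rad, forces in N, time in s.
With the tool pointing down it reaches from about 400 to 850 mm from the base axis. Payload 6.9 kg.
Tool frame: the origin (TCP) lies on the centre line of the jaws, within the pads' length; the fingertips stand 14 mm ahead of it and the grasp point (between the pads) lies 5 mm behind it; z points along the fingers, y is the line along which they close (so a half turn about z gives the same grasp; the last joint's range is limited). The gripper opens to 85 mm and grips with 20 to 120 N. Pads are 22 mm wide; open, the fingers measure 114 mm over their backs; the gripper's body (76 mm by 85 mm) begins 54 mm behind the grasp point. The pads swing forward as they close: fully open they stand 13 mm farther back than shut.
Start: joints at [-1.115, 0.507, -0.238, 1.5, 0.126, 1.149, -0.155], TCP at [214.798, 586.918, 220.575] pointing down, gripper open.
Joint ranges: [-3.08, 3.08], [-0.24, 2.05], [-1.43, 1.35], [0, 2.5], [-1.52, 4.66], [0.17, 1.96], [-2.89, 2.89]. Speed limits (rad/s): [2.39, 2.39, 3.14, 3.14, 3.14, 3.14, 3.14].

### API

Orientations are given as a unit quaternion [x, y, z, w].
In Python, from station import arm, viewer gives the robot as it stands. The module is installed in compiled form; this text tells all that it offers.
- The arm moves only by the tool send_rows, never from a script. Its argument "targets" is a list of rows, each an object of numbers: "tx", "ty", "tz": the shift along the tool's x, y, z each as a share of 100 mm, from -1 to 1; "twist": the turn about the tool's z as a share of pi rad, from -1 to 1; "hand": the finger opening in mm, from 0 to 85.4. A call has 1 to 8 rows; each row shifts and turns the commanded pose from where the row before left it, along the tool's axes as they then stand; what a row does not reach is not made up. A row lasts 1/10 s, in which the tool goes at most 50 mm and 8.59 degrees, less where a joint would pass 70% of its speed; a pose out of reach is approached as far as the arm can. A call with a number of a shift or a turn outside -1 to 1 is refused whole. A call with a gripper value outside its range is refused whole. The fingers move at their own pace and stop on an object; "newtons" is the grip in N (left out, the last holds). Time passes only in rows, so rows that do not move let the fingers close. It gives the time, the measured TCP pose, the force, the opening and the grip force at its end, in the units of the state.
- arm.observe(): the state, without advancing time (a new reading comes with each control period).
- viewer.camera(name): name is "scene" or "top" or "wrist"; returns a dict with "img" (400x640x3 uint8, red, green, blue), "depth" (400x640 float32, mm along the optical axis (not along the pixel's ray), 0 where there is no reading), "fovy" (degrees; the focal length in pixels is half the picture's height over the tangent of half this angle, whatever the lens; pixels are square), "cx", "cy" (the principal point, pixels), "R" (3x3) and "t" (3): a world point X has camera coordinates R X + t. Camera axes: x right, y down, z forward; pixel columns grow to the right and rows downward; lengths in mm; the calibration is good to about 2 mm. A picture is of the moment at which its call begins.
- arm.finish_job(): hands the job in; it is judged then, once.
Trained networks look in the newest picture that a camera, given by its name, has taken for a name from the list of things; names that differ only in an ending like _2 or _b are one class to them, and where a whole thing is asked for, a point or a joint stands for the part that bears it (a point fixed in the world has none). Each returns a list of dicts, best first, with "confidence" (0 to 1); they miss things now and then, are a little off and sometimes report something else, mostly with a low value. They report only what shows in the picture. A call takes as long as a camera call. They do not tell look-alikes from the thing itself.
- viewer.look_for(target, camera): "xyz" ([x, y, z] in mm, in the coordinates of the camera as it stood for that picture, good to about 4 mm: the middle of the surface that is visible of it).
- viewer.trace(target, camera): "mask" (400x640 bool, what is visible of it).
- viewer.landmark_of(target, camera): "xyz" ([x, y, z] in mm, in the coordinates of the camera as it stood for that picture, good to about 4 mm: a listed point, or the origin of a listed thing).
The state is a dict: "t": time; "joint_pos": joint angles; "joint_velocities": joint speeds; "joint_efforts": joint torques, N m; "tcp_pos": TCP position; "tcp_rot": TCP orientation; "wrist_force": force on the tool from outside, world axes, zero at the start; "wrist_torque": the same for the moment, N m; "opening": opening from 0.0 (shut) to 1.0 (fully open); "gripper_force": force on a finger pad.
Only numpy, scipy, OpenCV 4.12 (cv2) and the standard library are available. Lean on these libraries where they do the work, as an engineer would, in place of code of your own. Each camera call takes 0.05 s, during which the arm holds its last target. There are 200 camera calls.

### The job

Lift the ivory body up off its drip post and lay it on its side in the trimming cradle, ready for filing: hook its open end over the sprung plug, push the plug back, bring the closed end down inside the low foot stop so that the body lies on both rails, and ease it back until the closed end sits flush against the stop with the spring holding it. Do not force the thin plastic, let the spring return under control and not with a snap, and leave everything else on the bench as it stands.

Things in the scene. Friction and masses are not known exactly. Their poses are not given: they have to be found in the camera images.
- ivory_body: Ivory printed plastic cup, 104 mm long, 67 mm across (71 mm over two small lugs along its own x and -x, 75 mm at the closed end), closed end 4 mm thick, bore 54 mm, about 80 g. Origin: centre of the closed end's outer face; z runs along the cup to the open end. It hangs mouth down on the drip post: z points down, origin on top, 134 mm up. Grip it across anywhere along its length.
- body_mouth (a point): Centre of the open end of the ivory body, 104 mm from its origin along its z axis.
- drip_stand: Fixed steel drip stand: a shallow round dish 96 mm across and 12 mm high with a 12 mm upright post in its centre, ending in a black rubber cap 30 mm across. Origin on the bench under the post.
- post_top (a point): Top centre of the rubber cap, 130 mm above the bench, on which the inside of the closed end of the body rests.
- cradle: Fixed trimming cradle, plywood base 194 x 96 mm, 14 mm high. Origin on the bench; x runs along it from the low wooden foot stop to the sprung plug and aluminium tail block, z up. Two rubber rails along x (16 mm thick, 24 mm either side of the middle, centres 26 mm up, x = -47 to 81 mm) carry the body with its axis level, 60 mm up, over the middle.
- cradle_seat (a point): Point on the face of the fixed foot stop at x = -50, y = 0, z = 60 mm of the cradle, with its axes (6 mm over the stop's top edge): where the centre of the body's closed end belongs. The stop is 80 mm wide, 12 mm thick, its top 54 mm above the bench.
- sprung_plug (a joint): Travel of the sprung plug away from the foot stop, m: 0 at rest, 0.034 at its hard stop, 0.008 with the body home. With the open end hooked over the plug and the closed end swung down last, the plug must be back about 0.022 for the closed end to pass the stop. The spring pushes with 1.5 N at rest and 0.15 N more per mm (5 N at 24 mm).
- plug_flange (a point): Centre of the face of the plug's upright round flange (66 mm across, on the body's axis), on which the rim of the open end bears; at rest at x = 46, y = 0, z = 60 mm of the cradle, 96 mm from the foot stop: 8 mm less than the body's length. The black plug, 44 mm across tapering to 32, sticks out 8 mm from it towards the stop and goes into the bore.
- tail_block (a point): Top centre of the aluminium tail block: 34 x 36 mm, 72 mm above the bench, from x = 88 to 122 mm of the cradle. Behind it a rod and red knob come out as the plug goes back, to x = 167 mm at most.
- black_body: Bystander: a black printed cup like the ivory one, 106 mm high, standing mouth up on the paper, nearer the robot than the drip stand; origin at the centre of its underside.
- paste_jar: Bystander: small white jar with a blue lid, 55 mm across, 54 mm high, near the front edge; origin at the centre of its underside.
- sanding_block: Bystander: wooden sanding block 38 x 68 x 25 mm, lying near the laptop; origin at the centre of its underside.
- file: Bystander: file with a wooden handle, 23 x 212 mm, 23 mm high, lying on the paper at the front; origin at the centre of its underside.
- body_black5: Bystander: a black printed cup, 104 mm high, standing at the right; origin at the centre of its underside.
- body_black6: Bystander: a black printed cup, 108 mm high, standing at the right; origin at the centre of its underside.
There are look-alikes about, which are no part of the job. What is shaped like the ivory_body but yellow is not meant.

How it is judged (in metres and radians):
On the way, in this order (a step that is already met when the one before it is completed fails the run):
1. the ivory body is lifted clear off the top of the drip post (z of body_mouth in the frame of post_top above 0 m), for 0.1 s.
2. the body has pushed the sprung plug back by more than 12 mm (value of joint sprung_plug above 0.012 m and contact force between ivory_body and cradle above 1 N), for 0.1 s.
At the end, for the whole second after the job is handed in: the ivory body lies on its side along the cradle (within 0.09 rad), the centre of its closed end within 8 mm of cradle_seat and no more than 4 mm from the foot stop's face, its open end over the plug and holding it back by 4 to 13 mm, at rest (angle between the z axis of ivory_body and the x axis of cradle, either way round below 0.09 rad and distance between ivory_body and cradle_seat below 0.008 m and x of ivory_body in the frame of cradle_seat below 0.004 m and value of joint sprung_plug between 0.004 and 0.013 m and linear speed of ivory_body below 0.02 m/s); the robot touches nothing.
It fails at once if the body snaps along in the cradle: it moves faster than 0.45 m/s while touching it (contact force between ivory_body and cradle above 0.5 N and linear speed of ivory_body above 0.45 m/s).
It fails at once if the body is forced onto the cradle with more than 60 N (contact force between ivory_body and cradle above 60 N).
It fails at once if a bystander is moved by more than 20 mm (distance of any of black_body, paste_jar, sanding_block, file, body_black5, body_black6 from where it was at the start of the episode above 0.02 m).
It also fails if it takes over 48 s, if anything falls off the work surface, if the arm or the gripper's body presses on something with over 40 N, if the wrist force passes 120 N, or if a joint passes its speed limit or range.

## Working session

There is one attempt and no reset: what is moved stays moved. The work goes in short steps, Python scripts to look and compute and a tool call to move; the robot and the scene stay as the last step left them, time stands still between calls to the robot, and variables do not carry over. Pictures are saved under pics/ and viewed, at most 10 in all, crops included, and the job is handed in when it is done.

Besides the shell and the picture viewer there is one more tool, called after "Request:" as name([rows], argument=value, ...), one row to a line, values as JSON. send_rows: Moves the arm, as the interface text tells. Its arguments: {"type":"object","properties":{"targets":{"type":"array"},"newtons":{"type":"number"}},"required":["targets"]}

```bash
mkdir -p pics; cat > h.py <<'E'
import numpy as np, cv2
from station import arm, viewer
def cam(n):
    c=viewer.camera(n); c['R']=np.array(c['R']);c['t']=np.array(c['t']); return c
def w(c,p): return c['R'].T@(np.array(p)-c['t'])
def cloud(c,mask=None):
    f=200/np.tan(np.radians(c['fovy'])/2); v,u=np.indices(c['depth'].shape); d=c['depth']
    m=(d>0) if mask is None else (d>0)&mask
    P=np.stack([(u-c['cx'])/f*d,(v-c['cy'])/f*d,d],-1)[m]
    return (P-c['t'])@c['R'], c['img'][m]
E
python3 - <<'E'
from h import *
s=arm.observe();print({k:np.round(v,3) for k,v in s.items()})
ims=[]
for n in("scene","top"):
    c=cam(n);cv2.imwrite(f'pics/{n}0.png',c['img'][:,:,::-1]);print(n,c['fovy'],c['cx'],c['cy'],c['R'].round(3).tolist(),c['t'].round(1))
    for th in("ivory_body","drip_stand","cradle","black_body","paste_jar","sanding_block","file","body_black5"):
        print(th,[(np.round(w(c,r['xyz'])).tolist(),round(r['confidence'],2)) for r in viewer.landmark_of(th,n)[:4]])
    for th in("post_top","cradle_seat","plug_flange","tail_block","body_mouth"):
        print(th,[(np.round(w(c,r['xyz'])).tolist(),round(r['confidence'],2)) for r in viewer.landmark_of(th,n)[:4]])
E
```

```text
{'t': np.float64(0.0), 'joint_pos': array([-1.114,  0.508, -0.238,  1.501,  0.126,  1.149, -0.155]), 'joint_velocities': array([-0.002, -0.   ,  0.001,  0.002,  0.   , -0.   ,  0.001]), 'joint_efforts': array([ 1.0000e-03, -6.2059e+01, -2.1870e+00, -2.4965e+01,  1.3000e-02,
        1.2000e-02,  0.0000e+00]), 'tcp_pos': array([214.675, 586.409, 219.745]), 'tcp_rot': array([ 0.175,  0.985, -0.001, -0.   ]), 'wrist_force': array([-0.001, -0.253,  0.89 ]), 'wrist_torque': array([ 0.015, -0.015,  0.023]), 'gripper_force': np.float64(0.0), 'opening': np.float64(0.996)}
scene 44.27478288244347 332.82587798115316 204.61410019294686 [[0.654, -0.757, 0.0], [-0.414, -0.358, -0.837], [0.633, 0.547, -0.548]] [-578.5  139.7  941.4]
ivory_body [([371.0, -323.0, 101.0], 0.89), ([568.0, -422.0, 135.0], 0.65)]
drip_stand [([568.0, -426.0, -4.0], 0.89)]
cradle [([530.0, -262.0, -6.0], 0.76), ([569.0, -420.0, 135.0], 0.2)]
black_body [([419.0, -458.0, -4.0], 0.76)]
paste_jar [([368.0, -520.0, -2.0], 0.87), ([566.0, -425.0, -2.0], 0.63)]
sanding_block [([336.0, -222.0, -2.0], 0.64), ([421.0, -566.0, -2.0
[... 438 characters left out ...]
7]] [-342.3  454.3  999.6]
ivory_body [([375.0, -326.0, 104.0], 0.79), ([570.0, -417.0, 135.0], 0.6)]
drip_stand [([567.0, -423.0, 2.0], 0.75), ([535.0, -261.0, -2.0], 0.37)]
cradle [([534.0, -262.0, -3.0], 0.69)]
black_body [([419.0, -457.0, 3.0], 0.85)]
paste_jar [([368.0, -526.0, -1.0], 0.6)]
sanding_block [([336.0, -225.0, -3.0], 0.63)]
file [([296.0, -379.0, 2.0], 0.65)]
body_black5 [([555.0, -575.0, -1.0], 0.87), ([424.0, -571.0, -5.0], 0.56)]
post_top [([569.0, -428.0, 130.0], 0.81)]
cradle_seat [([492.0, -299.0, 58.0], 0.67)]
plug_flange [([568.0, -226.0, 62.0], 0.74)]
tail_block [([609.0, -191.0, 74.0], 0.73)]
body_mouth [([567.0, -425.0, 26.0], 0.85), ([493.0, -296.0, 56.0], 0.59)]
```

View pics/scene0.png

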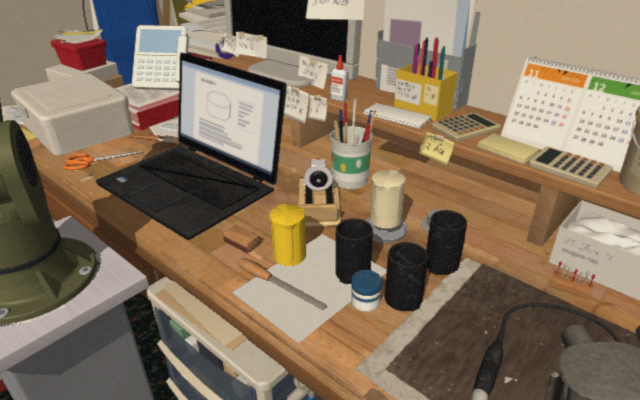

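View pics/top0.png

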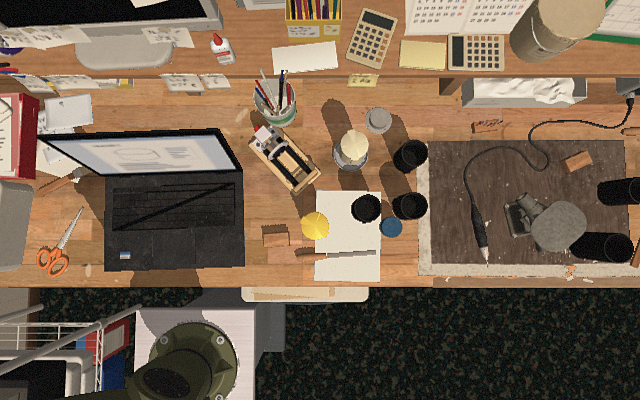

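The scene picture shows the yellow look-alike at pixel (288,235) and the ivory body on its post at (387,203). The cradle is at (320,195), with the laptop to its left. In the top picture the ivory body is at (353,148) and the cradle runs diagonally from (265,135) to (305,185). The pen cup is at (273,100), close to the tail end.

```bash
python3 - <<'E'
from h import *
for n in("top","scene"):
    c=cam(n); P,C=cloud(c)
    m=(np.hypot(P[:,0]-569,P[:,1]+421)<55)&(P[:,2]>20)
    Q=P[m];K=C[m]
    top=Q[Q[:,2]>128]; print(n,'top',len(top),top.mean(0).round(1),top.min(0).round(1),top.max(0).round(1), np.median(top[:,2]).round(1))
    for lo,hi in((35,60),(60,90),(90,118)):
        s=Q[(Q[:,2]>lo)&(Q[:,2]<hi)]
        if len(s)>20:
            from scipy.optimize import least_squares
            r=least_squares(lambda p:np.hypot(s[:,0]-p[0],s[:,1]-p[1])-33.5,[569,-421],loss='soft_l1');print(lo,len(s),r.x.round(1),np.abs(r.fun).mean().round(2))
    # cradle: local frame guess
    a=np.radians(43); o=np.array([531,-262]); D=P[:,:2]-o; lx=D@[np.cos(a),np.sin(a)]; ly=D@[-np.sin(a),np.cos(a)]
    m=(abs(lx)<150)&(abs(ly)<60)&(P[:,2]>8)
    for z0,z1 in((10,18),(18,40),(50,58),(68,76),(76,100)):
        k=m&(P[:,2]>z0)&(P[:,2]<z1)
        if k.sum()>15:
            r=cv2.minAreaRect(P[k,:2].astype(np.float32)); print('cr',z0,k.sum(),np.round(r[0],1),np.round(r[1],1),round(r[2],1), np.percentile(lx[k],[2,98]).round(),np.percentile(ly[k],[2,98]).round())
    # height map of surroundings
    print('tall near:',[(x,y,int(P[(abs(P[:,0]-x)<20)&(abs(P[:,1]-y)<20)][:,2].max(initial=-1))) for x in range(420,760,40) for y in range(-420,-60,40)])
    v=c['img'][:,:,::-1]
    if n=="scene": a=v[150:250,270:420]
    else: a=v[90:200,230:370]
    cv2.imwrite(f'pics/{n}1.png',cv2.resize(a,None,fx=5,fy=5,interpolation=cv2.INTER_CUBIC))
E
```

```text
top top 649 [ 568.  -420.9  133.7] [ 532.6 -455.   128.2] [ 603.9 -387.3  139.1] 133.8
35 43 [ 568.5 -421.7] 0.41
60 47 [ 568.6 -421.6] 0.66
90 44 [ 568.3 -421.9] 0.58
cr 10 1098 [ 563.6 -239.2] [210.  106.6] 42.8 [-63. 124.] [-47.  47.]
cr 18 798 [ 568.1 -241.4] [205.5  96.4] 41.9 [-60. 120.] [-45.  34.]
cr 50 163 [ 566.6 -243.3] [207.4  80.8] 35.7 [-60. 126.] [-55.  37.]
cr 68 229 [ 609.8 -212.2] [112.9  78.5] 31.5 [ 40. 133.] [-52.  24.]
cr 76 150 [ 522.9 -253.8] [312.4  66.4] 23.0 [-145.  137.] [-59.  43.]
tall near: [(420, -420, 107), (420, -380, 4), (420, -340, 105), (420, -300, 103), (420, -260, 4), (420, -220, 4), (420, -180, 4), (420, -140, 18), (420, -100, 25), (460, -420, 106), (460, -380, 6), (460, -340, 5), (460, -300, 56), (460, -260, 56), (460, -220, 5), (460, -180, 4), (460, -140, 20), (460, -100, 23), (500, -420, 4), (500, -380, 5), (500, -340, 57), (500, -300, 57), (500, -260, 37), (500, -220, 31), (500, -180, 4), (500, -140, 41), (500, -100, 55), (540, -420, 137), (540, -380, 136), (540, -340, 49), (540, -300, 36), (540, -260, 38), (540, -220, 91), (540, -180, 32),
[... 2031 characters left out ...]
0, 88), (580, -220, 91), (580, -180, 71), (580, -140, 263), (580, -100, 262), (620, -420, 133), (620, -380, -1), (620, -340, 1), (620, -300, 1), (620, -260, 126), (620, -220, 125), (620, -180, 72), (620, -140, 2), (620, -100, 1), (660, -420, 0), (660, -380, -1), (660, -340, 0), (660, -300, 0), (660, -260, 175), (660, -220, 167), (660, -180, 125), (660, -140, -1), (660, -100, 1), (700, -420, 175), (700, -380, 0), (700, -340, -1), (700, -300, 0), (700, -260, 159), (700, -220, 183), (700, -180, 193), (700, -140, 145), (700, -100, 183), (740, -420, 181), (740, -380, 180), (740, -340, 180), (740, -300, 180), (740, -260, 184), (740, -220, 201), (740, -180, 169), (740, -140, 258), (740, -100, 245)]
```

View pics/top1.png

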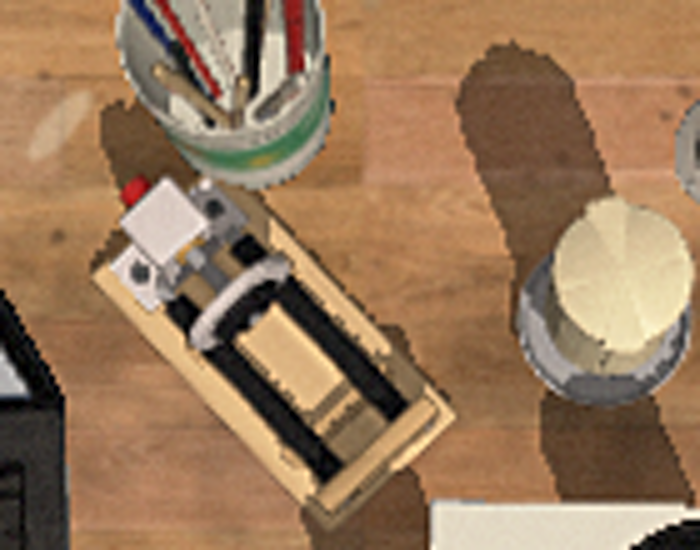

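The top crop shows the cradle from its foot stop at (385,460) up to the white tail block at (165,220) and red knob at (135,190). The ivory cup's top is centred at (620,270), and no lugs show from above.

```bash
python3 - <<'E'
from h import *
for n in("top","scene"):
    c=cam(n); P,C=cloud(c)
    a=np.radians(42.5); o=np.array([531,-262]); D=P[:,:2]-o; lx=D@[np.cos(a),np.sin(a)]; ly=D@[-np.sin(a),np.cos(a)]
    def R(k):
        q=P[k];r=cv2.minAreaRect(q[:,:2].astype(np.float32));return np.array(r[0]),np.round(r[1],1),round(r[2],1),q[:,2].mean().round(1),k.sum()
    s=R((abs(lx+56)<14)&(abs(ly)<45)&(P[:,2]>50)&(P[:,2]<59)); t=R((abs(lx-105)<26)&(abs(ly)<25)&(P[:,2]>69)&(P[:,2]<77))
    print(n,s,t); d=t[0]-s[0]; print(np.linalg.norm(d),np.degrees(np.arctan2(d[1],d[0])), s[0]+56*d/np.linalg.norm(d))
    k=(C.max(1)<50)&(P[:,2]>27)&(P[:,2]<42)&(abs(lx)<90)&(abs(ly)<40)
    for sg in(1,-1):
        q=P[k&(ly*sg>0)];l=cv2.fitLine(q[:,:2].astype(np.float32),cv2.DIST_HUBER,0,.01,.01).ravel();print('rail',len(q),np.degrees(np.arctan2(l[1],l[0])).round(1),l[2:].round(1))
# lugs in scene: residual radius on ivory side
    m=(np.hypot(P[:,0]-568,P[:,1]+421)<42)&(P[:,2]>32)&(P[:,2]<131);q=P[m]-[568.2,-421.2,0];r=np.hypot(q[:,0],q[:,1]);az=np.degrees(np.arctan2(q[:,1],q[:,0]))
    if n=="scene":
        H=[[np.round(np.median(r[(abs(az-A)<5)&(abs(q[:,2]-z)<4)]) if ((abs(az-A)<5)&(abs(q[:,2]-z)<4)).sum()>2 else 0,1) for z in range(36,130,8)] for A in range(-179,180,10)]
        for A,h in zip(range(-179,180,10),H):
            if max(h)>0: print(A,np.array(h))
E
```

```text
top (array([ 491.53268433, -299.34317017]), array([11.9, 77.6]), 43.4, np.float64(53.1), np.int64(128)) (array([ 611.34289551, -187.81762695]), array([41.8, 34.8]), 44.4, np.float64(71.5), np.int64(151))
163.68394390507476 42.948982253507786 [ 532.52248251 -261.18774532]
rail 190 43.0 [ 523.8 -236.5]
rail 194 42.5 [ 555.6 -272.2]
scene (array([ 488.31890869, -300.349823  ]), array([12.8, 77.6]), 40.4, np.float64(52.1), np.int64(117)) (array([ 606.76611328, -191.4012146 ]), array([36.3, 31.5]), 41.7, np.float64(70.5), np.int64(77))
160.9333388304126 42.60807700461792 [ 529.53500167 -262.43895807]
rail 75 43.4 [ 527.1 -233.8]
rail 78 41.1 [ 560.4 -268.7]
-179 [33.6 33.5 35.5 35.2 35.5 34.8 34.6 35.  35.1 35.2 36.7 36.5]
-169 [33.8 34.2 32.  32.8 34.5 34.6 32.9 33.1 33.4 33.  33.6 35.7]
-159 [34.1 33.6 33.2 32.9 33.9 33.6 33.5 32.9 33.9 33.8 33.4 33.1]
-149 [33.8 34.2 32.8 33.2 32.3 33.5 33.  33.3 34.1 34.2 32.3 33.1]
-139 [33.3 34.2 33.8 33.  33.  33.4 32.4 33.6 33.3 33.1 33.  33.3]
-129 [33.7 32.9 33.2 32.2 32.8 31.8 33.1 33.  32.6 32.2 33.3 32.5]
-119 [33.  32.9 33.  32.4 32.8 33.2 32.8 33.7 32.  32.7 32.2 33. ]
-109 [33.2 33.6 33.6 33.3 33.1 32.1 33.  33.  33.3 33.9 33.1 33.1]
-99 [33.3 33.  33.2 34.2 34.  33.1 33.2 32.8 33.9 33.2 33.6 33.7]
-89 [33.2 33.1 32.6 32.4 33.   0.  33.2 32.3 32.7 33.  31.7 33.9]
-79 [33.  32.2 32.1 32.8  0.  32.2  0.   0.  32.3  0.  32.4  0. ]
-69 [32.7  0.  33.4 32.9 32.7 32.3 33.  32.5 32.9 32.9 32.5  0. ]
121 [ 0.   0.   0.   0.  33.6  0.   0.   0.   0.   0.   0.  33.8]
131 [ 0.  32.8  0.  33.3  0.   0.   0.   0.  32.9  0.   0.   0. ]
141 [ 0.   0.  33.3  0.  33.  33.2 33.1 33.   0.  32.4 32.4  0. ]
151 [34.4 33.3 33.  32.9  0.  32.6 33.4 32.6 32.8  0.  32.3  0. ]
161 [33.8 33.4 33.5 33.3 33.8 34.  33.6 33.9 33.3 33.8 33.5  0. ]
171 [34.3 34.6  0.  33.7 33.9 35.2 34.3 35.  34.8 33.  34.  36. ]
```

View pics/scene1.png

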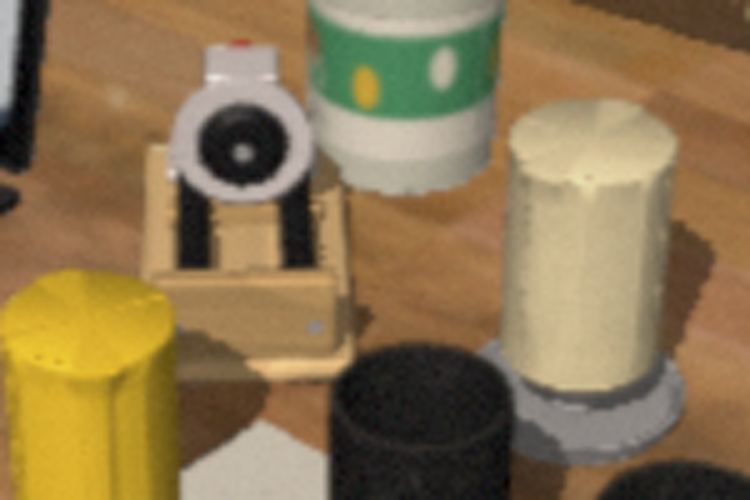

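Request:
send_rows([
  {"tz":-0.4,"twist":0.04,"hand":85},
  {"tz":-0.4,"twist":0.04},
  {"tz":-0.4,"twist":0.04},
  {"tz":-0.4,"twist":0.04},
], newtons=20)

```text
validation failed for argument at $.ta...
```

The scene crop shows the plug's face at (243,145) pointing towards the foot stop at (250,310). The ivory cup is at (590,250) with a rib facing away at its left edge. The depth readings put the ribs at about ±x world. The move was refused, so I'm retrying it with complete rows.

Request:
send_rows([
  {"tx":0,"ty":0,"tz":-0.4,"twist":0.04,"hand":85},
  {"tx":0,"ty":0,"tz":-0.4,"twist":0.04,"hand":85},
  {"tx":0,"ty":0,"tz":-0.4,"twist":0.04,"hand":85},
  {"tx":0,"ty":0,"tz":-0.4,"twist":0.04,"hand":85},
], newtons=20)

```text
t: 2.0
tcp_pos: [214.7, 586.7, 382.4]
tcp_rot: [0.416, 0.909, 0.0, -0.0]
wrist_force: [0.1, 0.8, -0.2]
opening: 0.994
gripper_force: 0.0
```

```bash
cat > plan.py <<'E'
from h import *
import json
def rows(goals,hand=85,step=45,tw=8.4,start=None):
    """goals: list of (x,y,z,yaw_of_tool_y deg); prints rows of rounded numbers"""
    s=arm.observe(); p=np.array(s['tcp_pos']) if start is None else np.array(start[:3]); q=s['tcp_rot']; psi=np.degrees(2*np.arctan2(q[1],q[0]))-90 if start is None else start[3]
    out=[]
    for g in goals:
        d=np.array(g[:3])-p; dy=(g[3]-psi+180)%360-180
        n=max(1,int(np.ceil(max(np.linalg.norm(d)/step,abs(dy)/tw))))
        for i in range(n):
            a=np.radians(psi); rem=(np.array(g[:3])-p)/(n-i)
            t=[round(float(v)/100,3) for v in(rem@[-np.sin(a),np.cos(a),0],rem@[np.cos(a),np.sin(a),0],-rem[2])]
            w=round(-((g[3]-psi+180)%360-180)/(n-i)/180,3)
            out.append(dict(tx=t[0],ty=t[1],tz=t[2],twist=w,hand=hand))
            p=p+100*(t[0]*np.array([-np.sin(a),np.cos(a),0])+t[1]*np.array([np.cos(a),np.sin(a),0])-t[2]*np.array([0,0,1])); psi-=w*180
    print(len(out),p.round(1),round(psi,1))
    for i in range(0,len(out),8): print(json.dumps(out[i:i+8]))
E
python3 - <<'E'
from plan import *
rows([(420,180,400,-20),(450,-100,400,-70),(568,-421,260,-90)])
E
```

```text
27 [ 568. -421.  260.] -90.0
[{"tx": -0.402, "ty": -0.1, "tz": -0.016, "twist": 0.031, "hand": 85}, {"tx": -0.41, "ty": -0.061, "tz": -0.016, "twist": 0.031, "hand": 85}, {"tx": -0.414, "ty": -0.021, "tz": -0.016, "twist": 0.031, "hand": 85}, {"tx": -0.414, "ty": 0.02, "tz": -0.016, "twist": 0.031, "hand": 85}, {"tx": -0.41, "ty": 0.06, "tz": -0.016, "twist": 0.031, "hand": 85}, {"tx": -0.402, "ty": 0.099, "tz": -0.016, "twist": 0.03, "hand": 85}, {"tx": -0.391, "ty": 0.137, "tz": -0.016, "twist": 0.031, "hand": 85}, {"tx": -0.375, "ty": 0.174, "tz": -0.016, "twist": 0.03, "hand": 85}]
[{"tx": -0.358, "ty": 0.208, "tz": -0.016, "twist": 0.031, "hand": 85}, {"tx": -0.335, "ty": 0.242, "tz": -0.016, "twist": 0.03, "hand": 85}, {"tx": -0.312, "ty": 0.273, "tz": -0.016, "twist": 0.031, "hand": 85}, {"tx": -0.361, "ty": 0.177, "tz": 0.0, "twist": 0.04, "hand": 85}, {"tx": -0.336, "ty": 0.221, "tz": 0.0, "twist": 0.04, "hand": 85}, {"tx": -0.306, "ty": 0.262, "tz": 0.0, "twist": 0.04, "hand": 85}, {"tx": -0.27, "ty": 0.298, "tz": 0.0, "twist": 0.039, "hand": 85}, {"tx": -0.232, "ty": 0.328, "tz": 0.0, "twist": 0.04, "hand": 85}]
[{"tx": -0.189, "ty": 0.355, "tz": 0.0, "twist": 0.039, "hand": 85}, {"tx": -0.144, "ty": 0.376, "tz": 0.0, "twist": 0.04, "hand": 85}, {"tx": 0.002, "ty": 0.38, "tz": 0.156, "twist": 0.012, "hand": 85}, {"tx": 0.016, "ty": 0.38, "tz": 0.156, "twist": 0.012, "hand": 85}, {"tx": 0.03, "ty": 0.379, "tz": 0.155, "twist": 0.012, "hand": 85}, {"tx": 0.044, "ty": 0.377, "tz": 0.156, "twist": 0.012, "hand": 85}, {"tx": 0.059, "ty": 0.375, "tz": 0.155, "twist": 0.013, "hand": 85}, {"tx": 0.074, "ty": 0.373, "tz": 0.156, "twist": 0.012, "hand": 85}]
[{"tx": 0.088, "ty": 0.37, "tz": 0.155, "twist": 0.013, "hand": 85}, {"tx": 0.103, "ty": 0.366, "tz": 0.156, "twist": 0.012, "hand": 85}, {"tx": 0.116, "ty": 0.361, "tz": 0.155, "twist": 0.013, "hand": 85}]
```

Request:
send_rows([
  {"tx":-0.4,"ty":-0.1,"tz":-0.02,"twist":0.03,"hand":85},
  {"tx":-0.41,"ty":-0.06,"tz":-0.02,"twist":0.03,"hand":85},
  {"tx":-0.41,"ty":-0.02,"tz":-0.02,"twist":0.03,"hand":85},
  {"tx":-0.41,"ty":0.02,"tz":-0.02,"twist":0.03,"hand":85},
  {"tx":-0.41,"ty":0.06,"tz":-0.02,"twist":0.03,"hand":85},
  {"tx":-0.4,"ty":0.1,"tz":-0.02,"twist":0.03,"hand":85},
  {"tx":-0.39,"ty":0.14,"tz":-0.02,"twist":0.03,"hand":85},
  {"tx":-0.38,"ty":0.17,"tz":-0.02,"twist":0.03,"hand":85},
])

```text
t: 2.8
tcp_pos: [368.8, 292.7, 396.9]
tcp_rot: [0.721, 0.693, 0.0, -0.0]
wrist_force: [0.4, 0.7, 0.3]
opening: 0.996
gripper_force: 0.0
```

Request:
send_rows([
  {"tx":-0.36,"ty":0.21,"tz":-0.02,"twist":0.03,"hand":85},
  {"tx":-0.34,"ty":0.24,"tz":-0.02,"twist":0.03,"hand":85},
  {"tx":-0.31,"ty":0.27,"tz":-0.02,"twist":0.03,"hand":85},
  {"tx":-0.36,"ty":0.18,"tz":0.0,"twist":0.04,"hand":85},
  {"tx":-0.34,"ty":0.22,"tz":0.0,"twist":0.04,"hand":85},
  {"tx":-0.31,"ty":0.26,"tz":0.0,"twist":0.04,"hand":85},
  {"tx":-0.27,"ty":0.3,"tz":0.0,"twist":0.04,"hand":85},
  {"tx":-0.23,"ty":0.33,"tz":0.0,"twist":0.04,"hand":85},
])

```text
t: 3.6
tcp_pos: [454.1, -17.1, 402.9]
tcp_rot: [0.953, 0.304, 0.0, -0.0]
wrist_force: [2.2, 0.9, 0.3]
opening: 0.997
gripper_force: 0.0
```

Request:
send_rows([
  {"tx":-0.19,"ty":0.36,"tz":0.0,"twist":0.04,"hand":85},
  {"tx":-0.14,"ty":0.38,"tz":0.0,"twist":0.04,"hand":85},
  {"tx":0.0,"ty":0.38,"tz":0.15,"twist":0.012,"hand":85},
  {"tx":0.02,"ty":0.38,"tz":0.15,"twist":0.012,"hand":85},
  {"tx":0.03,"ty":0.38,"tz":0.15,"twist":0.012,"hand":85},
  {"tx":0.04,"ty":0.38,"tz":0.15,"twist":0.012,"hand":85},
  {"tx":0.06,"ty":0.38,"tz":0.15,"twist":0.012,"hand":85},
  {"tx":0.07,"ty":0.37,"tz":0.15,"twist":0.012,"hand":85},
])

```text
t: 4.4
tcp_pos: [549.7, -309.9, 311.8]
tcp_rot: [0.997, 0.072, 0.0, -0.0]
wrist_force: [0.5, 0.1, -0.3]
opening: 0.994
gripper_force: 0.0
```

```bash
python3 - <<'E'
from plan import *
rows([(568,-421,240,-91)])
E
```

```text
3 [ 568. -421.  240.] -91.1
[{"tx": 0.007, "ty": 0.375, "tz": 0.239, "twist": 0.017, "hand": 85}, {"tx": 0.027, "ty": 0.375, "tz": 0.24, "twist": 0.017, "hand": 85}, {"tx": 0.046, "ty": 0.372, "tz": 0.239, "twist": 0.018, "hand": 85}]
```

Request:
send_rows([
  {"tx":0.02,"ty":0.35,"tz":0.22,"twist":0.015,"hand":85},
  {"tx":0.03,"ty":0.35,"tz":0.22,"twist":0.015,"hand":85},
  {"tx":0.05,"ty":0.35,"tz":0.22,"twist":0.015,"hand":85},
  {"tx":0,"ty":0,"tz":0,"twist":0,"hand":85},
  {"tx":0,"ty":0,"tz":0,"twist":0,"hand":85},
])

```text
t: 4.9
tcp_pos: [568.9, -412.7, 245.3]
tcp_rot: [1.0, 0.002, -0.001, -0.0]
wrist_force: [-0.2, 0.4, -0.2]
opening: 0.995
gripper_force: 0.0
```

```bash
python3 - <<'E'
from plan import *
c=cam('wrist'); P,C=cloud(c); f=c['fovy']
m=(P[:,2]>120)&(P[:,2]<145)&(np.hypot(P[:,0]-568,P[:,1]+421)<60)
q=P[m]; r=cv2.minEnclosingCircle(q[:,:2].astype(np.float32)); print(m.sum(),r,np.median(q[:,2]))
for t in("ivory_body","post_top"): print([(w(c,k['xyz']).round(1),round(k['confidence'],2)) for k in viewer.landmark_of(t,'wrist')[:3]])
cv2.imwrite('pics/w2.png',c['img'][:,:,::-1])
print(arm.observe()['joint_pos'].round(2))
rows([(568.3,-421.2,145,-92),(568.3,-421.2,101,-92)],step=30)
E
```

```text
5395 ((568.234130859375, -419.47784423828125), 37.866336822509766) 134.401742603446
[(array([ 566.7, -420.4,  130.2]), 0.81)]
[(array([ 533.7, -258.2,   -2.4]), 0.68)]
[ 0.28  0.69  0.65  1.22 -0.4   1.36 -0.66]
6 [ 568.3 -421.2  101. ] -92.0
[{"tx": -0.005, "ty": 0.025, "tz": 0.257, "twist": 0.003, "hand": 85}, {"tx": -0.004, "ty": 0.025, "tz": 0.257, "twist": 0.003, "hand": 85}, {"tx": -0.004, "ty": 0.025, "tz": 0.257, "twist": 0.004, "hand": 85}, {"tx": -0.004, "ty": 0.025, "tz": 0.257, "twist": 0.003, "hand": 85}, {"tx": -0.0, "ty": 0.0, "tz": 0.22, "twist": 0.0, "hand": 85}, {"tx": -0.0, "ty": 0.0, "tz": 0.22, "twist": 0.0, "hand": 85}]
```

View pics/w2.png

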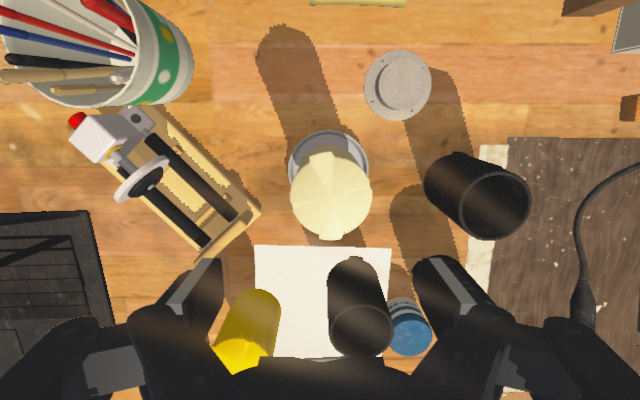

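The wrist picture shows the ivory cup's top at (330,193), with ribs at the top and bottom edges (325,152) and (325,238). The fingers will therefore close on the smooth sides.

Request:
send_rows([
  {"tx":0,"ty":0.03,"tz":0.25,"twist":0.003,"hand":85},
  {"tx":0,"ty":0.03,"tz":0.25,"twist":0.003,"hand":85},
  {"tx":0,"ty":0.02,"tz":0.25,"twist":0.003,"hand":85},
  {"tx":0,"ty":0,"tz":0,"twist":0,"hand":85},
  {"tx":0,"ty":0,"tz":0,"twist":0,"hand":85},
])

```text
t: 5.55
tcp_pos: [570.1, -419.4, 173.0]
tcp_rot: [1.0, -0.011, 0.001, 0.0]
wrist_force: [-0.2, -1.2, 0.4]
opening: 0.997
gripper_force: 0.0
```

Request:
send_rows([
  {"tx":-0.015,"ty":0.013,"tz":0.25,"twist":0,"hand":85},
  {"tx":0,"ty":0,"tz":0.25,"twist":0,"hand":85},
  {"tx":0,"ty":0,"tz":0.22,"twist":0,"hand":85},
  {"tx":0,"ty":0,"tz":0,"twist":0,"hand":85},
  {"tx":0,"ty":0,"tz":0,"twist":0,"hand":75},
  {"tx":0,"ty":0,"tz":0,"twist":0,"hand":60},
  {"tx":0,"ty":0,"tz":0,"twist":0,"hand":50},
  {"tx":0,"ty":0,"tz":0,"twist":0,"hand":50},
], newtons=30)

```text
t: 6.35
tcp_pos: [568.8, -422.4, 102.5]
tcp_rot: [1.0, -0.012, 0.002, 0.001]
wrist_force: [-0.1, 1.7, 6.3]
opening: 0.775
gripper_force: 34.2
```

Request:
send_rows([
  {"tx":0,"ty":0,"tz":-0.1,"twist":0,"hand":50},
  {"tx":0,"ty":0,"tz":-0.25,"twist":0,"hand":50},
  {"tx":0,"ty":0,"tz":-0.3,"twist":0,"hand":50},
  {"tx":0,"ty":0,"tz":-0.3,"twist":0,"hand":50},
  {"tx":0,"ty":0,"tz":-0.3,"twist":0,"hand":50},
  {"tx":0,"ty":0,"tz":-0.1,"twist":0,"hand":50},
  {"tx":0,"ty":0,"tz":0,"twist":0,"hand":50},
])

```text
t: 7.05
tcp_pos: [568.1, -422.2, 236.7]
tcp_rot: [1.0, -0.012, 0.001, 0.001]
wrist_force: [0.1, 0.1, -1.1]
opening: 0.777
gripper_force: 34.0
```

```bash
cat >> plan.py <<'E'
O=np.array([531.3,-261.8]); A=np.radians(42.7); CX=np.array([np.cos(A),np.sin(A)]); CY=np.array([-CX[1],CX[0]])
def c2w(x,z,y=-0.3): # grasp point in cradle coords -> tcp goal, tool y perpendicular to the cradle axis
    p=O+x*CX+y*CY; return (p[0],p[1],z-5,42.7-90)
def w2c(P):
    P=np.atleast_2d(P); return np.c_[(P[:,:2]-O)@CX,(P[:,:2]-O)@CY,P[:,2]]
E
python3 - <<'E'
from plan import *
c=cam('scene');P,C=cloud(c)
p=arm.observe()['tcp_pos'];m=(np.hypot(P[:,0]-p[0],P[:,1]-p[1])<45)&(C[:,0]>110)&(C[:,2]<C[:,0])&(C[:,2]>.5*C[:,0])
print(p.round(1),np.percentile(P[m][:,2],[1,99]),P[m].mean(0))
rows([c2w(-12,200)],hand=50,step=35,tw=5)
E
```

```text
[ 567.8 -421.4  234.7] [1.17341896e-01 4.44606908e+02] [ 553.99400707 -431.06195129  182.60868413]
9 [ 522.7 -270.2  195. ] -47.3
[{"tx": -0.054, "ty": -0.167, "tz": 0.044, "twist": -0.027, "hand": 50}, {"tx": -0.04, "ty": -0.171, "tz": 0.044, "twist": -0.027, "hand": 50}, {"tx": -0.025, "ty": -0.173, "tz": 0.044, "twist": -0.027, "hand": 50}, {"tx": -0.01, "ty": -0.175, "tz": 0.044, "twist": -0.027, "hand": 50}, {"tx": 0.004, "ty": -0.175, "tz": 0.044, "twist": -0.027, "hand": 50}, {"tx": 0.019, "ty": -0.174, "tz": 0.044, "twist": -0.027, "hand": 50}, {"tx": 0.034, "ty": -0.172, "tz": 0.044, "twist": -0.028, "hand": 50}, {"tx": 0.049, "ty": -0.169, "tz": 0.045, "twist": -0.027, "hand": 50}]
[{"tx": 0.063, "ty": -0.164, "tz": 0.044, "twist": -0.028, "hand": 50}]
```

Request:
send_rows([
  {"tx":-0.054,"ty":-0.167,"tz":0.044,"twist":-0.027,"hand":50},
  {"tx":-0.04,"ty":-0.171,"tz":0.044,"twist":-0.027,"hand":50},
  {"tx":-0.025,"ty":-0.173,"tz":0.044,"twist":-0.027,"hand":50},
  {"tx":-0.01,"ty":-0.175,"tz":0.044,"twist":-0.027,"hand":50},
  {"tx":0.004,"ty":-0.175,"tz":0.044,"twist":-0.027,"hand":50},
  {"tx":0.019,"ty":-0.174,"tz":0.044,"twist":-0.027,"hand":50},
  {"tx":0.034,"ty":-0.172,"tz":0.044,"twist":-0.028,"hand":50},
  {"tx":0.049,"ty":-0.169,"tz":0.045,"twist":-0.027,"hand":50},
])

```text
t: 7.9
tcp_pos: [526.6, -285.4, 197.0]
tcp_rot: [0.946, 0.325, -0.001, -0.001]
wrist_force: [0.5, -0.7, -0.5]
opening: 0.779
gripper_force: 34.0
```

Request:
send_rows([
  {"tx":0.06,"ty":-0.16,"tz":0.04,"twist":-0.028,"hand":50},
  {"tx":0,"ty":0,"tz":0,"twist":0,"hand":50},
  {"tx":0,"ty":0,"tz":0,"twist":0,"hand":50},
])

```text
t: 8.2
tcp_pos: [522.3, -270.4, 194.3]
tcp_rot: [0.932, 0.364, -0.001, -0.001]
wrist_force: [0.1, -0.8, -0.5]
opening: 0.774
gripper_force: 34.0
```

```bash
cat >> plan.py <<'E'
def body(names=('top','scene'),show=None):
    p=arm.observe()['tcp_pos']; print('grasp in cradle',w2c(np.array(p)+[0,0,5])[0].round(1))
    for n in names:
        c=cam(n); ms=[m for m in viewer.trace('ivory_body',n) if m['confidence']>.2]
        best=None
        for m in ms:
            P,C=cloud(c,m['mask'])
            if len(P)<30: continue
            q=w2c(P); med=np.median(q,0)
            if np.hypot(*(np.median(P[:,:2],0)-p[:2]))<110: best=q; print(n,round(m['confidence'],2),len(q),'med',med.round(1),'lo',np.percentile(q,3,axis=0).round(1),'hi',np.percentile(q,97,axis=0).round(1)); break
        if show==n: cv2.imwrite(f'pics/{n}_{int(arm.observe()["t"]*100)}.png',cv2.resize(c['img'][100:260,230:430,::-1],None,fx=4,fy=4,interpolation=cv2.INTER_CUBIC)); print(int(arm.observe()["t"]*100))
E
python3 - <<'E'
from plan import *
body(); print(arm.observe()['joint_pos'].round(2))
rows([c2w(-10,118)],hand=50,step=25,tw=5)
E
```

```text
grasp in cradle [-12.4  -0.2 199.3]
top 0.68 359 med [-38.1   5.5 223.5] lo [-48.6 -28.1  31.7] hi [-19.7  30.1 227.9]
scene 0.56 1759 med [-40.7  -1.1 186.9] lo [-50.2 -30.8 125.2] hi [  6.1  29.  226. ]
[ 0.14  0.51  0.47  1.64 -0.26  1.05 -0.14]
4 [ 524.1 -268.8  113. ] -47.2
[{"tx": 0.008, "ty": -0.003, "tz": 0.205, "twist": -0.0, "hand": 50}, {"tx": 0.007, "ty": -0.003, "tz": 0.205, "twist": -0.0, "hand": 50}, {"tx": 0.008, "ty": -0.002, "tz": 0.205, "twist": -0.0, "hand": 50}, {"tx": 0.007, "ty": -0.003, "tz": 0.206, "twist": -0.001, "hand": 50}]
```

Request:
send_rows([
  {"tx":0.02,"ty":0,"tz":0.25,"twist":0,"hand":50},
  {"tx":0,"ty":0,"tz":0.25,"twist":0,"hand":50},
  {"tx":0,"ty":0,"tz":0.2,"twist":0,"hand":50},
  {"tx":0,"ty":0,"tz":0.13,"twist":0,"hand":50},
  {"tx":0,"ty":0,"tz":0,"twist":0,"hand":50},
  {"tx":0,"ty":0,"tz":0,"twist":0,"hand":50},
], newtons=20)

```text
t: 9.0
tcp_pos: [524.4, -269.9, 112.7]
tcp_rot: [0.931, 0.364, 0.0, 0.0]
wrist_force: [-0.4, -0.4, -0.8]
opening: 0.775
gripper_force: 34.0
```

Request:
send_rows([
  {"tx":-0.05,"ty":0,"tz":0,"twist":0,"hand":50},
  {"tx":-0.05,"ty":0,"tz":0,"twist":0,"hand":50},
  {"tx":-0.05,"ty":0,"tz":0,"twist":0,"hand":50},
  {"tx":-0.05,"ty":0,"tz":0,"twist":0,"hand":50},
  {"tx":0,"ty":0,"tz":0,"twist":0,"hand":50},
])

```text
t: 9.5
tcp_pos: [509.1, -283.8, 112.8]
tcp_rot: [0.932, 0.364, 0.0, 0.0]
wrist_force: [2.7, 1.2, 0.6]
opening: 0.778
gripper_force: 34.1
```

```bash
python3 - <<'E'
from plan import *
body(show='scene'); print(arm.observe()['wrist_force'],arm.observe()['wrist_torque'])
E
ls -t pics|head -1
```

```text
grasp in cradle [-31.2  -1.1 117.8]
top 0.51 130 med [-57.2   6.5 139. ] lo [-67.8 -20.3  31. ] hi [-41.8  27.8 142.9]
scene 0.66 1503 med [-47.4  -0.3 114.7] lo [-64.4 -30.3  48.9] hi [ -7.   30.3 146.9]
969
[2.02153751 1.14309505 0.02249265] [ 0.17380272 -0.51641465 -0.02319879]
scene_969.png
```

Request:
send_rows([
  {"tx":-0.06,"ty":0,"tz":-0.01,"twist":0,"hand":50},
  {"tx":-0.06,"ty":0,"tz":-0.01,"twist":0,"hand":50},
  {"tx":-0.06,"ty":0,"tz":0,"twist":0,"hand":50},
  {"tx":-0.06,"ty":0,"tz":0,"twist":0,"hand":50},
  {"tx":0,"ty":0,"tz":0,"twist":0,"hand":50},
])

```text
t: 10.2
tcp_pos: [490.6, -300.1, 114.3]
tcp_rot: [0.932, 0.363, -0.0, -0.0]
wrist_force: [1.9, 1.2, -0.1]
opening: 0.776
gripper_force: 34.4
```

```bash
python3 - <<'E'
from plan import *
body(('scene',),show='scene'); print(arm.observe()['wrist_force'],arm.observe()['wrist_torque'])
E
ls -t pics|head -1 | xargs -I{} cp pics/{} pics/now.png
```

```text
grasp in cradle [-55.9  -0.5 119.3]
scene 0.57 1434 med [-59.9  -0.2 129.3] lo [-86.  -31.6  46.9] hi [-26.3  30.  155.6]
1030
[0.66478205 0.88777064 0.06558942] [ 0.31205268 -0.18499162 -0.03989585]
```

View pics/now.png

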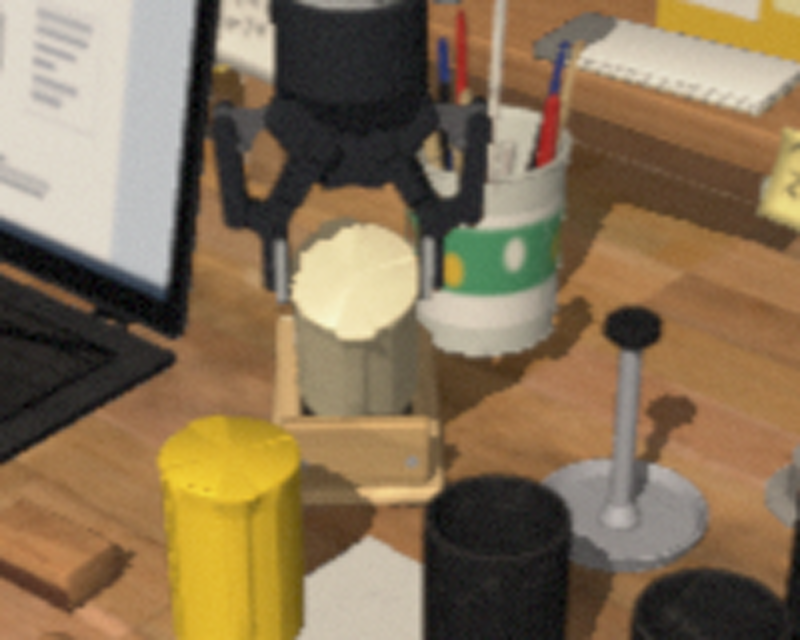

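It is tilting as planned: the closed end is at (355,280), the body leans over the foot stop's edge at (355,410), and the plug is untouched.

Request:
send_rows([
  {"tx":-0.06,"ty":0,"tz":0,"twist":0,"hand":50},
  {"tx":-0.06,"ty":0,"tz":0.01,"twist":0,"hand":50},
  {"tx":-0.06,"ty":0,"tz":0.02,"twist":0,"hand":50},
  {"tx":-0.06,"ty":0,"tz":0.02,"twist":0,"hand":50},
  {"tx":-0.06,"ty":0,"tz":0.03,"twist":0,"hand":50},
  {"tx":-0.06,"ty":0,"tz":0.03,"twist":0,"hand":50},
  {"tx":0,"ty":0,"tz":0,"twist":0,"hand":50},
])

```text
t: 11.0
tcp_pos: [464.4, -324.8, 103.0]
tcp_rot: [0.932, 0.363, -0.0, 0.0]
wrist_force: [0.6, 0.0, 3.5]
opening: 0.778
gripper_force: 34.8
```

```bash
cat >> plan.py <<'E'
def tilt(n='scene',d=28):
    s=arm.observe(); G=w2c(np.array(s['tcp_pos'])+[0,0,5])[0]; c=cam(n)
    P,C=cloud(c); C=C.astype(float); q=w2c(P)-G
    k=(np.abs(q[:,1])<36)&(np.hypot(q[:,0],q[:,2])<120)&(C[:,0]>120)&(C[:,2]<.9*C[:,0])&(C[:,2]>.45*C[:,0]); q=q[k]
    best=[]
    for th in range(0,100,2):
        u=np.array([-np.sin(np.radians(th)),np.cos(np.radians(th))]); a=q[:,[0,2]]@u; b=np.hypot(q[:,[0,2]]@[u[1],-u[0]],q[:,1])
        for dd in np.arange(d-8,d+9,1): best.append((((np.abs(a-dd)<1.5)&(b<36)).sum()+((np.abs(b-33.5)<1.5)&(a<dd)&(a>dd-104)).sum(),th,dd))
    best.sort(reverse=True); print('G',G.round(1),'force',np.round(s['wrist_force'],1),'theta,d',best[:4],len(q))
E
python3 - <<'E'
from plan import *
tilt();tilt('top')
E
```

```text
G [-91.9  -0.9 108. ] force [0.6 0.  3.5] theta,d [(np.int64(307), 44, np.int64(20)), (np.int64(295), 46, np.int64(20)), (np.int64(288), 42, np.int64(20)), (np.int64(281), 48, np.int64(20))] 1864
G [-91.3  -0.9 108.2] force [0.8 0.6 1.9] theta,d [(np.int64(0), 98, np.int64(36)), (np.int64(0), 98, np.int64(35)), (np.int64(0), 98, np.int64(34)), (np.int64(0), 98, np.int64(33))] 200
```

```bash
cat >> plan.py <<'E'
def tilt2(d=28):
    s=arm.observe(); G=w2c(np.array(s['tcp_pos'])+[0,0,5])[0]; c=cam('scene')
    for m in viewer.trace('ivory_body','scene'):
        P,C=cloud(c,m['mask']); q=w2c(P)-G
        k=(np.abs(q[:,1])<40)&(np.hypot(q[:,0],q[:,2])<120); q=q[k]
        if len(q)<200: continue
        best=[]
        for th in np.arange(0,100,1):
            u=np.array([-np.sin(np.radians(th)),np.cos(np.radians(th))]); a=q[:,[0,2]]@u; b=np.hypot(q[:,[0,2]]@[u[1],-u[0]],q[:,1])
            for dd in np.arange(d-8,d+9,1): # distance to cylinder surface
                e=np.minimum(np.abs(a-dd)+np.maximum(b-36,0),np.abs(b-33.7)+np.maximum(a-dd,0)); best.append((np.minimum(e,6).mean().round(2),th,dd))
        best.sort(); print('G',G.round(1),'theta,d',best[:3],len(q),round(m['confidence'],2)); return
E
python3 - <<'E'
from plan import *
tilt2()
c=cam('scene');cv2.imwrite('pics/now2.png',cv2.resize(c['img'][120:240,260:400,::-1],None,fx=5,fy=5,interpolation=cv2.INTER_CUBIC))
E
```

```text
G [-90.8  -0.9 108.2] theta,d [(np.float64(5.95), np.int64(18), np.int64(20)), (np.float64(5.95), np.int64(18), np.int64(21)), (np.float64(5.95), np.int64(18), np.int64(22))] 286 0.77
```

View pics/now2.png

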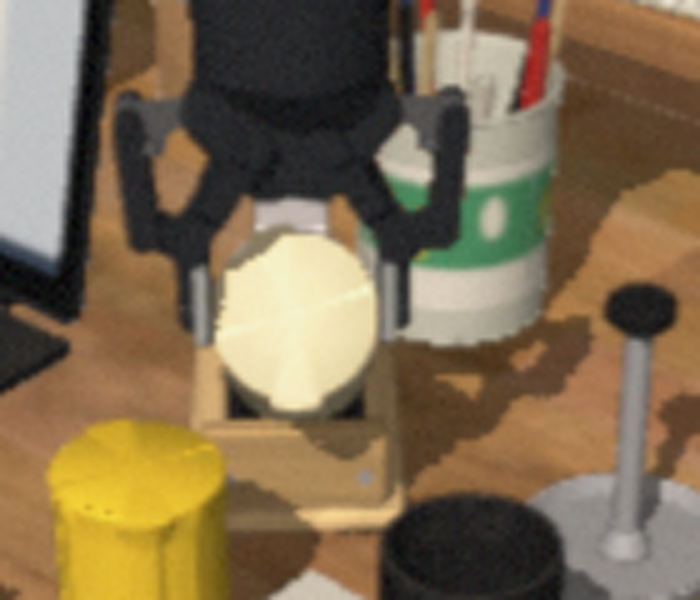

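The closed end now faces the scene camera almost square on at (300,320), so the body is well tilted. The tracing picked the yellow cup, so I'll fit a plane to the ivory face directly.

```bash
cat >> plan.py <<'E'
def face():
    s=arm.observe(); G=w2c(np.array(s['tcp_pos'])+[0,0,5])[0]; c=cam('scene'); P,C=cloud(c); C=C.astype(int); q=w2c(P)-G
    k=(np.abs(q[:,1])<33)&(np.hypot(q[:,0],q[:,2])<60)&(C[:,0]>170)&(C[:,0]-C[:,2]<110)&(C[:,0]-C[:,2]>20)&(C[:,1]>150)&(q[:,0]<0); q=q[k]
    for _ in range(4):
        m=q.mean(0); n=np.linalg.svd(q-m)[2][2]; n*=-np.sign(n[0]); e=(q-m)@n; q=q[np.abs(e)<max(2,2*e.std())]
    print('t',s['t'].round(2),'G',G.round(1),'F',np.round(s['wrist_force'],1),'face n',len(q),'elev(deg)',np.degrees(np.arctan2(n[2],-n[0])).round(1),'yaw',np.degrees(n[1]).round(1),'d',round(float(m@n),1),'centre',(m+G).round(1),'rms',e.std().round(2))
E
python3 -c "
from plan import *
face()"
```

```text
Traceback (most recent call last):
  File "plan.py", line 60, in face
    print('t',s['t'].round(2),'G',G.round(1),'F',np.round(s['wrist_force'],1),'face n',len(q),'elev(deg)',np.degrees(np.arctan2(n[2],-n[0])).round(1),'yaw',np.degrees(n[1]).round(1),'d',round(float(m@n),1),'centre',(m+G).round(1),'rms',e.std().round(2))
              ^^^^^^^^^^^^
AttributeError: 'float' object has no attribute 'round'
```

```bash
sed -i "s/s\['t'\].round(2)/s['t']/" plan.py; python3 -c "
from plan import *
face()"
```

```text
t 11.3 G [-90.2  -0.8 108.2] F [0.9 0.1 0.7] face n 497 elev(deg) 37.5 yaw 0.4 d 16.8 centre [-101.7   -1.4  120.9] rms 1.36
```

```bash
python3 - <<'E'
from plan import *
c=cam('scene');P,C=cloud(c);q=w2c(P)
k=(abs(q[:,1])<14)&(q[:,0]>-140)&(q[:,0]<20)&(q[:,2]>60)&(q[:,2]<160)
for z in range(60,160,6):
    m=k&(abs(q[:,2]-z)<3)
    if m.sum()>2: print(z,m.sum(),np.percentile(q[m,0],[10,50,90]).round(1),np.median(C[m],0))
c=cam('top');P,C=cloud(c);q=w2c(P)
k=(abs(q[:,1])<14)&(q[:,0]>-140)&(q[:,0]<40)&(q[:,2]>20)
for x in range(-136,40,8):
    m=k&(abs(q[:,0]-x)<4)
    if m.sum()>2: print('top x',x,m.sum(),np.percentile(q[m,2],[10,50,90]).round(1),np.median(C[m],0))
E
```

```text
60 3 [-65.  -63.5 -55.7] [96. 86. 69.]
66 7 [-68.3 -66.  -63.7] [109.  98.  76.]
72 3 [-72.6 -70.8 -69.1] [151. 137. 108.]
78 6 [-83.7 -81.9 -74.6] [136.5 124.5  97.5]
102 28 [-116.5 -114.8 -112.7] [238.5 225.  180.5]
108 52 [-114.6 -112.1 -108.3] [242.  229.5 184.5]
114 48 [-111.5 -107.5 -104.1] [243.  231.5 186.5]
120 55 [-105.6 -102.7  -99.8] [245. 234. 190.]
126 51 [-100.4  -98.2  -94.7] [245. 237. 195.]
132 56 [-97.7 -92.8 -90.2] [245. 238. 197.]
138 56 [-90.  -87.4 -84.8] [245. 237. 195.]
144 49 [-85.9 -82.6 -79.9] [245. 236. 193.]
150 54 [-81.5 -78.4 -75.3] [243. 231. 186.]
156 38 [-76.3 -73.9 -69.5] [159. 147. 126.]
top x -136 142 [506.5 515.2 536.5] [88.  84.5 60. ]
top x -128 119 [523.1 532.6 539.9] [79. 77. 53.]
top x -120 106 [522.2 532.1 540.6] [77. 74. 51.]
top x -112 119 [514.5 530.6 537.5] [86. 83. 57.]
top x -104 120 [514.8 532.9 541.4] [88. 83. 57.]
top x -96 112 [514.3 533.9 543.9] [76.  73.  51.5]
top x -88 112 [514.4 534.5 544.4] [73. 70. 50.]
top x -80 111 [514.7 533.9 543.9] [69. 66. 47.]
top x -72 105 [514.8 533.4 540. ] [69. 67. 46.]
top x -64 131 [515.3 531.8 538.5] [74. 70. 50.]
top x -56 120 [525.9 534.8 542. ] [80. 77. 53.]
top x -48 91 [526.5 536.4 542.5] [81. 77. 54.]
```

```bash
python3 - <<'E'
from plan import *
c=cam('scene');P,C=cloud(c);q=w2c(P);C=C.astype(int)
for sg in(1,-1):
  k=(q[:,1]*sg>31)&(q[:,1]*sg<60)&(q[:,0]>-130)&(q[:,0]<-60)&(q[:,2]>70)&(q[:,2]<175)
  for z in range(74,172,6):
    m=k&(abs(q[:,2]-z)<3)
    if m.sum()>1: print(sg,z,m.sum(),'x',np.percentile(q[m,0],[5,50,95]).round(),'y',np.percentile(q[m,1],[5,50,95]).round(),np.median(C[m],0))
k=(np.hypot(q[:,0]+90,q[:,2]-115)<60)&(abs(q[:,1])<36)&(C[:,0]>200)&(C[:,1]>190)
print(len(q[k]),np.percentile(q[k],[2,50,98],axis=0).round(1))
E
```

```text
1 104 4 x [-129. -128. -127.] y [52. 57. 59.] [155.5 123.   50.5]
1 122 8 x [-103. -101.  -97.] y [32. 34. 38.] [127.5 115.5 103. ]
1 128 14 x [-103.  -99.  -94.] y [32. 37. 43.] [113.5 108.   88. ]
1 134 23 x [-103. -100.  -89.] y [32. 37. 45.] [109. 100.  84.]
1 140 21 x [-104. -100.  -87.] y [32. 37. 45.] [99. 88. 79.]
1 146 19 x [-103. -101.  -96.] y [33. 39. 45.] [95. 89. 87.]
1 152 18 x [-104. -100.  -96.] y [33. 39. 45.] [97. 91. 84.]
1 158 19 x [-104.  -99.  -90.] y [33. 37. 47.] [72. 59. 50.]
1 164 31 x [-106. -102.  -97.] y [34. 44. 56.] [41. 41. 41.]
1 170 58 x [-105. -101.  -82.] y [34. 46. 58.] [40. 40. 41.]
-1 92 2 x [-66. -63. -60.] y [-33. -32. -31.] [172.5 155.  120.5]
-1 122 13 x [-102. -100.  -97.] y [-41. -36. -32.] [136. 131. 113.]
-1 128 21 x [-103. -100.  -94.] y [-46. -38. -32.] [142. 138. 125.]
-1 134 20 x [-103.  -99.  -92.] y [-46. -38. -32.] [139.  136.  123.5]
-1 140 19 x [-103. -100.  -94.] y [-46. -40. -34.] [119. 112. 107.]
-1 146 18 x [-104. -100.  -96.] y [-46. -40. -34.] [118.  115.  106.5]
-1 152 18 x [-104. -100.  -96.] y [-46. -40. -34.] [114.  110.5 104.5]
-1 158 17 x [-104. -100.  -93.] y [-48. -38. -34.] [97. 98. 92.]
-1 164 33 x [-105. -103.  -96.] y [-56. -46. -36.] [40. 41. 42.]
-1 170 57 x [-105. -101.  -83.] y [-58. -46. -35.] [41. 41. 42.]
832 [[-114.4  -30.3  103.6]
 [ -95.5   -1.9  128.8]
 [ -75.3   26.7  152.9]]
```

Request:
send_rows([
  {"tx":0.04,"ty":0,"tz":-0.03,"twist":0,"hand":50},
  {"tx":0.08,"ty":0,"tz":0,"twist":0,"hand":50},
  {"tx":0.1,"ty":0,"tz":0,"twist":0,"hand":50},
  {"tx":0.08,"ty":0,"tz":0,"twist":0,"hand":50},
  {"tx":0,"ty":0,"tz":0,"twist":0,"hand":50},
  {"tx":0,"ty":0,"tz":0,"twist":0,"hand":50},
])

```text
t: 12.1
tcp_pos: [487.5, -302.9, 106.1]
tcp_rot: [0.931, 0.365, -0.0, -0.0]
wrist_force: [0.3, -1.1, -1.1]
opening: 0.771
gripper_force: 34.5
```

```bash
cat >> plan.py <<'E'
def prof():
    s=arm.observe(); print('t',s['t'],'tcp',w2c(s['tcp_pos'])[0].round(1),'F',np.round(s['wrist_force'],1))
    c=cam('scene');P,C=cloud(c);q=w2c(P)+[1.5,0,1];C=C.astype(int)
    k=(abs(q[:,1])<14)&(q[:,0]>-140)&(q[:,0]<90)&(q[:,2]>36)&(q[:,2]<170)&(C[:,0]>60)&(C[:,0]-C[:,2]>25)
    for z in range(40,166,6):
        m=k&(abs(q[:,2]-z)<3)
        if m.sum()>2: print(z,m.sum(),np.percentile(q[m,0],[10,50,90]).round(1),np.median(C[m],0))
    k=(abs(q[:,1])>31)&(abs(q[:,1])<50)&(abs(q[:,0]-w2c(s['tcp_pos'])[0,0]+11)<4)&(q[:,2]>40); print('finger z min',np.percentile(q[k,2],[1,5,20]).round(1))
E
python3 -c "
from plan import *
prof()"
```

```text
t 12.1 tcp [-60.1  -0.5 106.1] F [ 0.3 -1.1 -1.1]
40 30 [-60.4 -59.2 -57.6] [167. 133.  86.]
46 37 [-61.5 -58.6 -10. ] [165. 130.  85.]
52 57 [-60.6 -56.4 -49.2] [179. 142.  93.]
58 4 [-21.8 -20.8 -17.4] [96.  86.5 68. ]
64 9 [-33.1 -28.9 -26.2] [94. 87. 68.]
70 3 [-35.7 -34.3 -31.4] [99. 89. 70.]
76 11 [-44.3 -43.4 -40.4] [99. 92. 73.]
82 6 [-57.  -52.9 -49.1] [125.5 113.5  89.5]
88 7 [-58.7 -57.6 -52.2] [127. 115.  92.]
100 4 [-82.7 -81.8 -74.3] [194. 176. 137.]
106 22 [-85.6 -83.5 -80.8] [239.  226.5 181.5]
112 44 [-84.2 -80.6 -77.3] [244. 235. 192.]
118 53 [-79.9 -76.2 -71.4] [243. 233. 189.]
124 49 [-73.7 -70.5 -66.5] [245. 234. 190.]
130 51 [-69.7 -65.6 -62.4] [245. 236. 195.]
136 53 [-64.7 -60.9 -58. ] [245. 236. 194.]
142 49 [-59.6 -56.1 -53.1] [245. 236. 193.]
148 52 [-54.6 -51.  -47.5] [245. 235. 192.]
154 53 [-49.5 -46.4 -43. ] [242. 230. 185.]
160 35 [-45.  -42.5 -37.5] [155. 137. 105.]
finger z min [127.8 135.9 161.7]
```

Request:
send_rows([
  {"tx":0,"ty":0,"tz":0.05,"twist":0,"hand":50},
  {"tx":0,"ty":0,"tz":0.05,"twist":0,"hand":50},
  {"tx":-0.02,"ty":0,"tz":0.04,"twist":0,"hand":50},
  {"tx":-0.02,"ty":0,"tz":0.04,"twist":0,"hand":50},
  {"tx":-0.01,"ty":0,"tz":0.04,"twist":0,"hand":50},
  {"tx":0,"ty":0,"tz":0,"twist":0,"hand":50},
])

```text
t: 12.75
tcp_pos: [482.2, -307.6, 84.2]
tcp_rot: [0.932, 0.363, -0.001, -0.0]
wrist_force: [-2.8, 0.9, 5.4]
opening: 0.781
gripper_force: 35.2
```

```bash
python3 -c "
from plan import *
prof()"
```

```text
t 12.75 tcp [-67.1  -0.3  84.2] F [-2.8  0.9  5.4]
40 32 [-60.8 -58.9 -57.6] [167. 133.  86.]
46 29 [-61.2 -58.8 -56.8] [165. 130.  84.]
52 51 [-60.1 -57.2 -51.1] [149. 124.  84.]
58 4 [-58.2 -54.8 -49.5] [160.5 137.5  93.5]
82 21 [-92.2 -90.2 -87.9] [221. 200. 155.]
88 47 [-90.1 -85.7 -82.5] [241. 229. 184.]
94 45 [-86.8 -83.1 -79.9] [241. 229. 183.]
100 44 [-81.7 -78.6 -74.7] [243. 232. 188.]
106 49 [-76.4 -74.3 -70. ] [245. 235. 192.]
112 40 [-74.1 -69.9 -66.5] [245. 237. 196.]
118 52 [-69.9 -65.3 -62.6] [245.  237.  194.5]
124 47 [-63.5 -61.2 -57.4] [245. 236. 194.]
130 46 [-60.2 -56.7 -54.3] [245.  234.  192.5]
136 49 [-56.2 -53.2 -49.9] [236. 223. 177.]
142 16 [-52.5 -50.9 -47.6] [150.  137.5 111.5]
finger z min [105.4 112.8 141.5]
```

Request:
send_rows([
  {"tx":0.05,"ty":0,"tz":-0.02,"twist":0,"hand":50},
  {"tx":0.05,"ty":0,"tz":0,"twist":0,"hand":50},
  {"tx":0.02,"ty":0,"tz":0.04,"twist":0,"hand":50},
  {"tx":0.02,"ty":0,"tz":0.04,"twist":0,"hand":50},
  {"tx":0.01,"ty":0,"tz":0.04,"twist":0,"hand":50},
  {"tx":0,"ty":0,"tz":0,"twist":0,"hand":50},
])

```text
t: 13.4
tcp_pos: [494.6, -296.5, 73.9]
tcp_rot: [0.931, 0.364, -0.0, -0.0]
wrist_force: [-1.9, -0.8, 2.4]
opening: 0.775
gripper_force: 35.4
```

```bash
python3 -c "
from plan import *
prof()"
```

```text
t 13.4 tcp [-50.5  -0.6  73.9] F [-1.9 -0.8  2.4]
40 30 [-61.1 -59.5 -57.2] [167. 132.  87.]
46 28 [-60.7 -59.6 -57.3] [165.5 131.   85.5]
52 55 [-61.  -57.2 -51.4] [175. 139.  91.]
64 4 [-67.6 -67.5 -67.3] [186. 167. 128.]
70 23 [-70.5 -68.6 -65.5] [229. 213. 167.]
76 45 [-68.9 -65.8 -62.8] [233. 219. 171.]
82 38 [-66.8 -64.1 -60.8] [233.  219.5 172. ]
88 46 [-63.1 -59.5 -57. ] [235.  221.5 174. ]
94 38 [-58.9 -56.6 -54.7] [237.  224.  177.5]
100 41 [-57.5 -54.2 -50.9] [239. 226. 181.]
106 45 [-54.2 -51.2 -47.4] [241. 228. 182.]
112 41 [-50.4 -48.  -44.8] [243. 231. 187.]
118 44 [-48.  -46.1 -42.5] [244. 235. 192.]
124 42 [-45.6 -42.1 -39.5] [244.  235.5 191.5]
130 37 [-42.2 -39.1 -36.6] [233. 224. 177.]
finger z min [ 44.9  94.5 121.4]
```

Request:
send_rows([
  {"tx":-0.03,"ty":0,"tz":0.02,"twist":0,"hand":50},
  {"tx":-0.03,"ty":0,"tz":0.02,"twist":0,"hand":50},
  {"tx":-0.03,"ty":0,"tz":0.02,"twist":0,"hand":50},
  {"tx":-0.02,"ty":0,"tz":0.01,"twist":0,"hand":50},
  {"tx":0,"ty":0,"tz":0,"twist":0,"hand":50},
  {"tx":0,"ty":0,"tz":0,"twist":0,"hand":50},
])

```text
t: 14.05
tcp_pos: [487.9, -303.3, 68.6]
tcp_rot: [0.931, 0.365, 0.001, 0.0]
wrist_force: [-1.2, 4.8, 13.8]
opening: 0.773
gripper_force: 36.4
```

```bash
python3 -c "
from plan import *
prof()
c=cam('top');P,C=cloud(c);q=w2c(P);k=(abs(q[:,1])<30)&(q[:,2]>80)&(q[:,2]<97)&(q[:,0]>20)&(q[:,0]<90)&(C.min(1)>120);print('flange',k.sum(),np.percentile(q[k,0],[5,50,95]))
cv2.imwrite('pics/now3.png',cv2.resize(cam('scene')['img'][120:240,260:400,::-1],None,fx=5,fy=5,interpolation=cv2.INTER_CUBIC))"
```

```text
t 14.05 tcp [-60.   -1.1  68.6] F [-1.2  4.8 13.8]
40 30 [-59.8 -58.9 -57.1] [168.  132.5  86. ]
46 33 [-61.  -59.3 -57.5] [155. 124.  81.]
52 11 [-60.8 -57.2 -54.7] [167. 134.  94.]
58 10 [-73.4 -71.7 -69.1] [191.  170.  130.5]
64 26 [-73.4 -72.  -69.8] [221.  202.5 158. ]
70 42 [-73.6 -70.3 -68.4] [224. 206. 160.]
76 35 [-70.5 -68.4 -66.3] [221. 202. 158.]
82 38 [-69.2 -67.  -64.6] [225. 209. 163.]
88 36 [-66.7 -64.7 -62.5] [228. 212. 165.]
94 34 [-66.  -63.7 -61.2] [231. 218. 169.]
100 44 [-64.1 -61.8 -58.3] [233.5 220.  172. ]
106 42 [-61.5 -59.5   4.9] [236. 223. 175.]
112 58 [-60.1 -56.6  -5.4] [239. 226. 179.]
118 65 [-58.1 -54.6 -23.9] [241. 228. 181.]
124 43 [-55.4 -52.8 -45.8] [241. 229. 183.]
130 16 [-55.1 -52.1 -50.6] [226.5 218.  171. ]
finger z min [ 89.8  98.5 123.1]Traceback (most recent call last):
  File "<string>", line 4, in <module>
    c=cam('top');P,C=cloud(c);q=w2c(P);k=(abs(q[:,1])<30)&(q[:,2]>80)&(q[:,2]<97)&(q[:,0]>20)&(q[:,0]<90)&(C.min(1)>120);print('flange',k.sum(),np.percentile(q[k,0],[5,50,95]))
                                                                                                                                                ~~~~~~~~~~~~~^^^^^^^^^^^^^^^^^^
    return _quantile_unchecked(
        a, q, axis, out, overwrite_input, method, keepdims, weights)
    return _ureduce(a,
                    func=_quantile_ureduce_func,
    ...<5 lines>...
                    overwrite_input=overwrite_input,
                    method=method)
    r = func(a, **kwargs)
    result = _quantile(arr,
                       quantiles=q,
    ...<2 lines>...
                       out=out,
                       weights=wgt)
    slices_having_nans = np.isnan(arr[-1, ...])
                                  ~~~^^^^^^^^^
IndexError: index -1 is out of bounds for axis 0 with size 0
```

Request:
send_rows([
  {"tx":0,"ty":0,"tz":-0.02,"twist":0,"hand":55},
  {"tx":0,"ty":0,"tz":0,"twist":0,"hand":68},
  {"tx":0,"ty":0,"tz":0,"twist":0,"hand":72},
  {"tx":0,"ty":0,"tz":0,"twist":0,"hand":78},
  {"tx":0,"ty":0,"tz":0,"twist":0,"hand":84},
  {"tx":0,"ty":0,"tz":0,"twist":0,"hand":84},
])

```text
t: 14.75
tcp_pos: [486.5, -304.0, 69.1]
tcp_rot: [0.931, 0.364, -0.0, -0.0]
wrist_force: [0.0, 0.1, -0.3]
opening: 0.987
gripper_force: 0.0
```

```bash
python3 -c "
from plan import *
prof()
cv2.imwrite('pics/now3.png',cv2.resize(cam('scene')['img'][120:240,260:400,::-1],None,fx=5,fy=5,interpolation=cv2.INTER_CUBIC))"
```

```text
t 14.75 tcp [-61.5  -0.7  69.1] F [ 0.   0.1 -0.3]
40 32 [-61.5 -59.1 -56.9] [167. 132.  86.]
46 25 [-60.5 -59.8 -57.3] [160. 127.  83.]
52 35 [-60.2 -58.3 -52.4] [167. 136.  90.]
64 11 [-74.6 -72.2 -71.5] [223. 205. 159.]
70 36 [-74.2 -71.7 -69.5] [230.  215.5 168. ]
76 42 [-72.3 -69.2 -66.5] [231.  217.5 168.5]
82 38 [-69.8 -67.2 -64.2] [230.  215.  167.5]
88 40 [-66.6 -64.5 -61. ] [233. 220. 172.]
94 44 [-64.7 -62.2 -58.9] [236. 222. 175.]
100 39 [-61.  -59.2  10.1] [237. 225. 178.]
106 56 [-59.8 -56.1  -4.3] [240. 227. 181.]
112 38 [-57.1 -53.6 -50.3] [243.5 232.  187.5]
118 42 [-53.3 -50.8 -47.5] [244.  233.5 189.5]
124 47 [-51.6 -47.2 -45.4] [241. 228. 182.]
130 23 [-47.9 -45.1 -43.3] [140. 126. 100.]
finger z min [ 95.8 103.5 138. ]
```

View pics/now3.png

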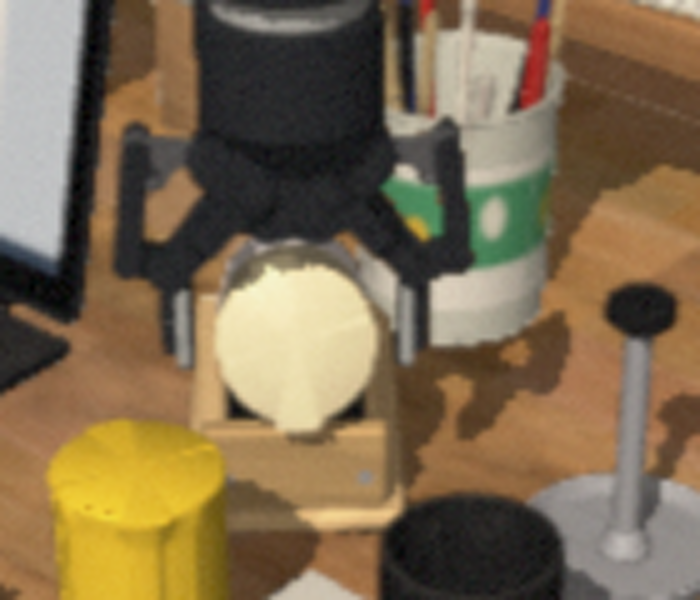

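The cup now rests on the foot stop's edge at (300,430), with its mouth over the plug, and the open fingers stand clear on both sides. Next I'll regrip lower and farther along.

Request:
send_rows([
  {"tx":0.08,"ty":0,"tz":0,"twist":0,"hand":85},
  {"tx":0.08,"ty":0,"tz":0,"twist":0,"hand":85},
  {"tx":0.08,"ty":0,"tz":0.06,"twist":0,"hand":85},
  {"tx":0,"ty":0,"tz":0.06,"twist":0,"hand":85},
  {"tx":0,"ty":0,"tz":0,"twist":0,"hand":85},
  {"tx":0,"ty":0,"tz":0,"twist":0,"hand":75},
  {"tx":0,"ty":0,"tz":0,"twist":0,"hand":65},
  {"tx":0,"ty":0,"tz":0,"twist":0,"hand":50},
], newtons=30)

```text
t: 15.65
tcp_pos: [504.2, -287.9, 57.5]
tcp_rot: [0.931, 0.364, 0.0, 0.0]
wrist_force: [-0.2, 0.6, 0.0]
opening: 0.78
gripper_force: 33.4
```

Request:
send_rows([
  {"tx":0,"ty":0,"tz":0,"twist":0,"hand":50},
  {"tx":0,"ty":0,"tz":0,"twist":0,"hand":50},
])

```text
t: 15.85
tcp_pos: [504.2, -287.9, 57.4]
tcp_rot: [0.931, 0.364, 0.0, 0.0]
wrist_force: [-0.8, 0.4, 0.2]
opening: 0.784
gripper_force: 33.4
```

```bash
python3 -c "
from plan import *
prof()
cv2.imwrite('pics/now4.png',cv2.resize(cam('scene')['img'][120:240,260:400,::-1],None,fx=5,fy=5,interpolation=cv2.INTER_CUBIC))"
```

```text
t 15.85 tcp [-37.6  -0.8  57.4] F [-0.8  0.4  0.2]
40 30 [-59.9 -59.1 -57.2] [167. 132.  86.]
46 26 [-61.  -58.9 -57.5] [162.5 128.5  83.5]
52 36 [-61.  -58.4 -54.9] [161. 131.  90.]
64 14 [-75.3 -72.4 -71.1] [223. 204. 158.]
70 32 [-74.5 -72.6 -69.7] [230.  215.5 167. ]
76 40 [-72.4 -70.2 -67.9] [228.5 213.5 166.5]
82 45 [-68.8 -66.5 -64.3] [231. 217. 169.]
88 40 [-65.6 -63.6 -59.6] [233. 220. 172.]
94 42 [-64.8 -61.4 -57.7] [236. 222. 175.]
100 41 [-60.7 -58.1 -55.3] [238. 224. 178.]
106 49 [-58.1 -55.6   4.8] [239. 225. 178.]
112 45 [-55.2 -53.5 -29.7] [243. 231. 186.]
118 51 [-52.9 -50.  -46.7] [243. 233. 190.]
124 35 [-49.5 -47.  -45.1] [244. 234. 190.]
130 23 [-48.1 -45.3 -41.6] [238. 230. 186.]
finger z min [ 75.7  84.2 110.5]
```

View pics/now4.png

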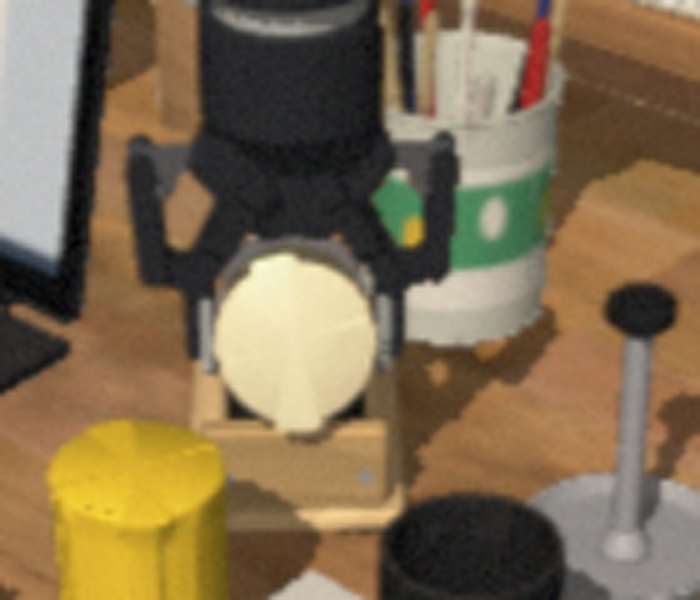

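The pads are at the cup's sides, at (208,330) and (383,325), well behind the closed face, with the lower rib resting on the stop. Now I'll push the plug back.

Request:
send_rows([
  {"tx":0.02,"ty":0,"tz":-0.03,"twist":0,"hand":50},
  {"tx":0.04,"ty":0,"tz":0,"twist":0,"hand":50},
  {"tx":0.04,"ty":0,"tz":0,"twist":0,"hand":50},
  {"tx":0.04,"ty":0,"tz":0,"twist":0,"hand":50},
  {"tx":0.04,"ty":0,"tz":0,"twist":0,"hand":50},
  {"tx":0.04,"ty":0,"tz":0,"twist":0,"hand":50},
  {"tx":0.04,"ty":0,"tz":0,"twist":0,"hand":50},
  {"tx":0,"ty":0,"tz":0,"twist":0,"hand":50},
])

```text
t: 16.75
tcp_pos: [523.6, -269.8, 60.2]
tcp_rot: [0.931, 0.364, -0.0, 0.0]
wrist_force: [-4.7, -2.6, -0.5]
opening: 0.783
gripper_force: 34.0
```

```bash
python3 -c "
from plan import *
prof()"
```

```text
t 16.75 tcp [-11.1  -0.7  60.2] F [-4.7 -2.6 -0.5]
40 31 [-60.6 -59.  -57.5] [166. 132.  86.]
46 27 [-60.9 -59.  -57.2] [165. 130.  86.]
52 47 [-59.9 -57.1 -51.6] [178. 142.  93.]
58 5 [-61.5 -59.4 -56.5] [191. 151.  97.]
64 6 [-47.4 -45.1 -42.8] [193.  170.  129.5]
70 24 [-48.5 -46.2 -44.7] [229. 213. 165.]
76 40 [-46.8 -44.3 -42.1] [228.5 214.  166.5]
82 35 [-44.8 -41.5 -38.5] [227. 212. 166.]
88 43 [-42.6 -39.3 -36.2] [232. 218. 170.]
94 43 [-39.4 -35.5 -33. ] [234. 220. 174.]
100 44 [-36.  -32.9 -28.8] [236.5 223.  176. ]
106 43 [-32.  -30.2 -26.3] [239. 226. 179.]
112 39 [-29.9 -27.9 -24.2] [242. 229. 183.]
118 44 [-28.1 -25.5 -21.9] [243.5 232.  189.5]
124 41 [-24.5 -22.6 -19.5] [243. 231. 187.]
130 35 [-22.  -20.2 -16.8] [242. 235. 191.]
136 3 [-18.5 -18.5 -16.8] [219. 203. 159.]
finger z min [ 81.9  89.5 118.2]
```

Request:
send_rows([
  {"tx":0.02,"ty":0,"tz":0.02,"twist":0,"hand":50},
  {"tx":0.01,"ty":0,"tz":0.04,"twist":0,"hand":50},
  {"tx":0,"ty":0,"tz":0.04,"twist":0,"hand":50},
  {"tx":0,"ty":0,"tz":0.04,"twist":0,"hand":50},
  {"tx":0,"ty":0,"tz":0.04,"twist":0,"hand":50},
  {"tx":0,"ty":0,"tz":0.03,"twist":0,"hand":50},
  {"tx":0,"ty":0,"tz":0,"twist":0,"hand":50},
])

```text
t: 17.5
tcp_pos: [523.7, -269.3, 39.4]
tcp_rot: [0.932, 0.363, -0.001, -0.0]
wrist_force: [-8.5, -5.0, 3.7]
opening: 0.78
gripper_force: 32.4
```

```bash
python3 -c "
from plan import *
prof()"
```

```text
t 17.5 tcp [-10.7  -0.3  39.4] F [-8.5 -5.   3.7]
40 31 [-61.3 -59.1 -57.5] [167. 132.  86.]
46 36 [-61.9 -59.2 -40.2] [166.5 131.5  87. ]
52 90 [-59.8 -52.  -37.7] [195.  160.  105.5]
58 30 [-41.5 -38.8 -36.4] [210.5 191.  149. ]
64 34 [-40.4 -37.9 -35.9] [217. 196. 153.]
70 35 [-38.8 -37.2 -34.9] [221. 202. 157.]
76 33 [-38.  -35.4 -33.4] [225. 207. 162.]
82 31 [-37.2 -35.1 -31.9] [228. 212. 165.]
88 37 [-36.2 -34.  -31.2] [231. 217. 170.]
94 42 [-35.1 -32.1  18.5] [233. 220. 171.]
100 91 [-32.3  -2.8  15.8] [158. 144. 112.]
106 61 [-31.4 -27.4 -10.3] [220. 201. 156.]
112 5 [-32.  -29.5 -27.7] [228. 212. 166.]
finger z min [60.6 69.3 94.6]
```

Request:
send_rows([
  {"tx":-0.02,"ty":0,"tz":0.03,"twist":0,"hand":50},
  {"tx":0,"ty":0,"tz":0.03,"twist":0,"hand":50},
  {"tx":0,"ty":0,"tz":0.03,"twist":0,"hand":50},
  {"tx":0,"ty":0,"tz":0.02,"twist":0,"hand":50},
  {"tx":0,"ty":0,"tz":0,"twist":0,"hand":50},
])

```text
t: 18.05
tcp_pos: [522.5, -270.1, 28.9]
tcp_rot: [0.932, 0.364, -0.001, -0.0]
wrist_force: [-9.1, -2.7, 6.9]
opening: 0.783
gripper_force: 32.8
```

```bash
python3 -c "
from plan import *
prof()"
```

```text
t 18.05 tcp [-12.1  -0.1  28.9] F [-9.1 -2.7  6.9]
40 30 [-61.7 -58.6 -56.4] [167. 132.  87.]
46 43 [-60.8 -57.4 -35.8] [166. 132.  87.]
52 80 [-60.  -53.5 -37. ] [194.5 159.  104. ]
58 36 [-48.3 -39.  -37. ] [208.5 189.  147. ]
64 29 [-40.  -38.4 -36.4] [216. 195. 153.]
70 32 [-39.7 -37.9 -36.7] [221. 202. 158.]
76 29 [-40.  -38.2 -35.9] [224. 207. 161.]
82 31 [-39.9 -37.4 -35.7] [229. 213. 166.]
88 54 [-39.5 -36.6   7.9] [226. 209. 162.]
94 132 [-36.6 -15.7   4.4] [190. 173. 136.]
finger z min [51.7 60.6 84.7]
```

Request:
send_rows([
  {"tx":-0.02,"ty":0,"tz":0.01,"twist":0,"hand":50},
  {"tx":-0.02,"ty":0,"tz":0.01,"twist":0,"hand":50},
  {"tx":-0.02,"ty":0,"tz":0,"twist":0,"hand":50},
  {"tx":-0.02,"ty":0,"tz":0,"twist":0,"hand":50},
  {"tx":-0.02,"ty":0,"tz":0,"twist":0,"hand":50},
  {"tx":-0.02,"ty":0,"tz":0,"twist":0,"hand":50},
  {"tx":0,"ty":0,"tz":0,"twist":0,"hand":50},
])

```text
t: 18.8
tcp_pos: [519.3, -273.8, 28.6]
tcp_rot: [0.931, 0.366, 0.004, -0.001]
wrist_force: [1.6, 9.5, 18.2]
opening: 0.781
gripper_force: 34.0
```

```bash
python3 -c "
from plan import *
prof()"
```

```text
t 18.8 tcp [-17.   -0.7  28.6] F [ 1.6  9.5 18.2]
40 26 [-61.2 -58.7 -56.5] [166.  131.5  85.5]
46 34 [-61.3 -59.4 -57.2] [166.5 131.   86. ]
52 80 [-59.5 -53.3 -42.2] [190.  154.5 104. ]
58 34 [-46.6 -43.  -41.1] [209. 190. 147.]
64 27 [-45.5 -42.1 -40.4] [215. 195. 152.]
70 32 [-45.2 -42.4 -41.2] [221. 201. 157.]
76 33 [-44.1 -42.8 -39.6] [226. 209. 162.]
82 28 [-45.  -42.6 -41. ] [226. 210. 163.]
88 53 [-44.3 -41.3  -4.7] [226. 209. 163.]
94 126 [-41.9 -21.   -0.3] [192. 174. 137.]
finger z min [51.3 61.2 83.6]
```

Request:
send_rows([
  {"tx":0.03,"ty":0,"tz":0,"twist":0,"hand":50},
  {"tx":0,"ty":0,"tz":-0.01,"twist":0,"hand":50},
  {"tx":0,"ty":0,"tz":-0.01,"twist":0,"hand":50},
  {"tx":0,"ty":0,"tz":-0.01,"twist":0,"hand":50},
  {"tx":0,"ty":0,"tz":0,"twist":0,"hand":50},
])

```text
t: 19.35
tcp_pos: [517.3, -275.4, 29.2]
tcp_rot: [0.931, 0.364, -0.0, -0.0]
wrist_force: [-3.5, 0.0, 1.0]
opening: 0.784
gripper_force: 33.6
```

Request:
send_rows([
  {"tx":-0.015,"ty":0,"tz":0,"twist":0,"hand":50},
  {"tx":-0.015,"ty":0,"tz":0,"twist":0,"hand":50},
  {"tx":-0.015,"ty":0,"tz":0,"twist":0,"hand":50},
  {"tx":-0.015,"ty":0,"tz":0,"twist":0,"hand":50},
  {"tx":0,"ty":0,"tz":0,"twist":0,"hand":50},
  {"tx":0,"ty":0,"tz":0,"twist":0,"hand":50},
])

```text
t: 19.95
tcp_pos: [516.0, -276.6, 29.3]
tcp_rot: [0.931, 0.366, 0.002, -0.001]
wrist_force: [5.1, 6.6, 0.3]
opening: 0.777
gripper_force: 33.7
```

```bash
python3 -c "
from plan import *
prof()"
```

```text
t 19.95 tcp [-21.2  -0.5  29.3] F [5.1 6.6 0.3]
40 28 [-61.2 -59.3 -57.6] [167.  131.5  86. ]
46 31 [-60.8 -58.8 -56. ] [166. 131.  86.]
52 70 [-60.2 -52.7 -45.7] [188.  153.5 103.5]
58 29 [-48.9 -46.8 -45.1] [207. 188. 147.]
64 32 [-49.7 -46.6 -44.3] [216.5 195.5 152.5]
70 27 [-49.8 -47.4 -45.1] [220. 200. 156.]
76 32 [-49.3 -46.7 -45. ] [225. 207. 161.]
82 33 [-48.6 -46.7 -45.1] [227. 210. 162.]
88 48 [-48.2 -46.   -9.1] [226.  209.5 162.5]
94 139 [-46.4 -25.4  -4.6] [187. 171. 134.]
finger z min [52.9 60.3 82.9]
```

Request:
send_rows([
  {"tx":0.02,"ty":0,"tz":0,"twist":0,"hand":55},
  {"tx":0.01,"ty":0,"tz":0,"twist":0,"hand":62},
  {"tx":0,"ty":0,"tz":0,"twist":0,"hand":66},
  {"tx":0,"ty":0,"tz":0,"twist":0,"hand":72},
  {"tx":0,"ty":0,"tz":0,"twist":0,"hand":80},
  {"tx":0,"ty":0,"tz":0,"twist":0,"hand":85},
  {"tx":0,"ty":0,"tz":0,"twist":0,"hand":85},
])

```text
t: 20.7
tcp_pos: [515.1, -278.1, 29.3]
tcp_rot: [0.931, 0.364, -0.0, 0.0]
wrist_force: [0.6, -0.1, 0.6]
opening: 0.989
gripper_force: 0.0
```

Request:
send_rows([
  {"tx":0,"ty":0,"tz":-0.1,"twist":0,"hand":85},
  {"tx":0,"ty":0,"tz":-0.2,"twist":0,"hand":85},
  {"tx":0,"ty":0,"tz":-0.3,"twist":0,"hand":85},
  {"tx":-0.1,"ty":0,"tz":-0.4,"twist":0,"hand":85},
  {"tx":-0.2,"ty":0,"tz":-0.4,"twist":0,"hand":85},
  {"tx":-0.2,"ty":0,"tz":-0.4,"twist":0,"hand":85},
  {"tx":0,"ty":0,"tz":0,"twist":0,"hand":85},
])

```text
t: 21.4
tcp_pos: [477.8, -316.5, 216.0]
tcp_rot: [0.932, 0.362, 0.002, 0.005]
wrist_force: [-0.4, -1.2, 1.2]
opening: 0.995
gripper_force: 0.0
```

```bash
python3 - <<'E'
from plan import *
prof()
for n in('top','wrist'):
    c=cam(n);P,C=cloud(c);q=w2c(P);C=C.astype(int)
    k=(abs(q[:,1])<10)&(q[:,2]>88)&(q[:,2]<106)&(q[:,0]>-90)&(q[:,0]<80)
    if k.sum()>5: print(n,k.sum(),'x',np.percentile(q[k,0],[1,99]).round(1),'z',np.polyfit(q[k,0],q[k,2],1).round(3))
    for t in('ivory_body','body_mouth','plug_flange','cradle_seat'): print(t,[(w2c(w(c,r['xyz']))[0].round(1),round(r['confidence'],2)) for r in viewer.landmark_of(t,n)[:2]])
a=cam('wrist')['img'][:,:,::-1]; b=cam('top')['img'][90:200,230:370,::-1]
cv2.imwrite('pics/fin.png',np.vstack([a[:300],cv2.resize(b,(640,300))[:, :]]))
E
```

```text
t 21.4 tcp [-76.4  -3.9 216. ] F [-0.4 -1.2  1.2]
40 27 [-61.  -59.1 -56.4] [165. 130.  84.]
46 31 [-60.9 -59.5 -57.1] [163. 130.  85.]
52 67 [-60.4 -55.  -46.7] [183. 150. 100.]
58 32 [-50.5 -47.5 -46.2] [204.5 186.  145. ]
64 31 [-49.3 -47.5 -45.5] [211. 191. 149.]
70 31 [-49.3 -47.6 -45.8] [219. 198. 154.]
76 31 [-48.8 -47.2 -45.5] [222. 204. 159.]
82 29 [-48.9 -46.9 -45.2] [226. 209. 163.]
88 69 [-48.6 -28.9  45.5] [204. 185. 151.]
94 264 [-43.7  -2.5  42.9] [200. 181. 142.]
finger z min [242.9 249.1 278.3]
ivory_body [(array([-158.2,   57.6,  103.1]), 0.6)]
body_mouth []
plug_flange []
cradle_seat []
wrist 3896 x [-45.8  60.8] z [-1.5000e-02  9.3888e+01]
ivory_body [(array([-48.9,   0.7,  59.9]), 0.8), (array([-156. ,   62.5,  108.2]), 0.62)]
body_mouth [(array([-161.8,   62.9,    0.3]), 0.94), (array([58.9,  1.2, 59.4]), 0.68)]
plug_flange [(array([53.4,  0.2, 58.4]), 0.87), (array([ -82.5, -143.6,   -4. ]), 0.22)]
cradle_seat [(array([-47.4,  -1.7,  56.9]), 0.96)]
```

View pics/fin.png

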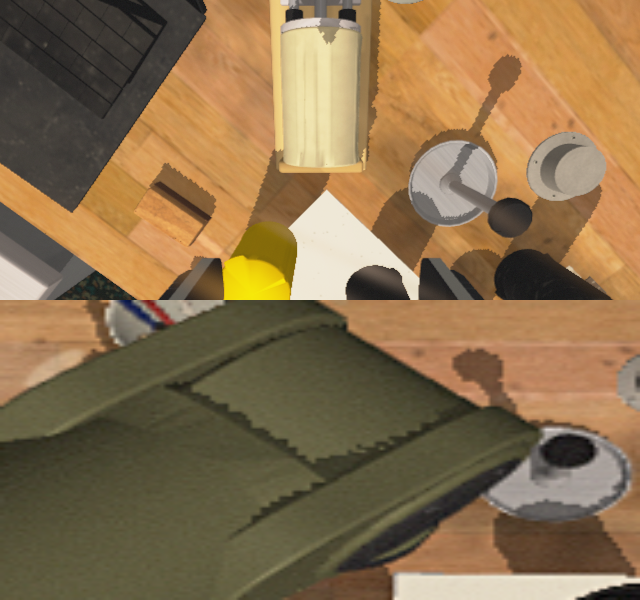

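The wrist picture shows the cup lying along both rails, with its closed end at the stop (322,165) and its mouth on the flange (320,25). The flange measures about 8 mm back, the tilt is about 0.015 rad, and the gripper is clear.

```bash
python3 -c "
from station import arm
print(arm.finish_job())"
```

```text
the job is handed in; nothing more can be done
None
```

The job is handed in at about 22 s of the 48 s allowed: the ivory body lies on both rails, closed end flush against the foot stop, plug held back about 8 mm and gripper clear. No verdict came back, and I did not re-measure the bystanders at the end, though nothing was seen to touch them.

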